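# Pin the bench pins into the jeweller's mounting dock

### The arm

A 7-joint arm with a two-finger parallel gripper is mounted at the origin on the work surface. World frame = base frame: x ahead of the robot, y to its left, z up, the work surface at z = 0. Lengths are in m, angles in rad, forces in N, time in s.
With the tool pointing down it reaches from about 0.425 to 0.95 m from the base axis. Payload 16.7 kg.
Tool frame: the origin (TCP) lies at the very end of the fingers, on their centre line; the grasp point (between the pads) lies 19 mm behind it; z points along the fingers, y is the line along which they close (so a half turn about z gives the same grasp; the last joint's range is limited). The gripper opens to 94 mm and grips with 3 to 60 N. Pads are 16 mm wide; open, the fingers measure 119 mm over their backs; the gripper's body (75 mm by 177 mm) begins 78 mm behind the grasp point.
Start: joints at [-1.306, 0.426, 0.074, 1.606, -0.034, 1.111, -0.067], TCP at [0.272, 0.618, 0.171] pointing down, gripper open.
Joint ranges: [-2.85, 2.85], [-0.5, 2.14], [-1.23, 1.37], [0.21, 2.46], [-1.02, 4.16], [0.16, 2.05], [-2.73, 2.73]. Speed limits (rad/s): [1.89, 1.89, 2.39, 2.39, 3.01, 3.01, 3.01].

### API

Orientations are given as a unit quaternion [w, x, y, z].
In Python, from workcell import r, camera gives the robot as it stands. The module is installed in compiled form; this text tells all that it offers.
- The arm moves only by the tool drive_tool, never from a script. Its argument "plan" is a list of rows, each a list of 7 numbers: the turn, a rotation vector about the tool's x, y, z in degrees, then the shift along the tool's x, y, z in m, then the finger opening in m, from 0 to 0.094. In form: [[wx, wy, wz, tx, ty, tz, claw], ...]. A call has 1 to 5 rows; each row shifts and turns the commanded pose from where the row before left it, along the tool's axes as they then stand; what a row does not reach is not made up. A row lasts 1/10 s, in which the tool goes at most 50 mm and 8.59 degrees, less where a joint would pass 70% of its speed; a pose out of reach is approached as far as the arm can. A call with a gripper value outside its range is refused whole. The fingers move at their own pace and stop on an object; "force" is the grip in N (left out, the last holds). Time passes only in rows, so rows that do not move let the fingers close. It gives the time, the measured TCP pose, the force, the opening and the grip force at its end, in the units of the state.
- r.read_state(): the state, without advancing time (a new reading comes with each control period).
- camera(name): name is "scene" or "top"; returns a dict with "color" (420x560x3 uint8, blue, green, red), "fx", "fy", "cx", "cy" (pixels), "k1" (the pictures are not rectified: a ray, as slopes to the right and down, at radius r is drawn at 1 + k1 r^2 times it, then the intrinsics apply), "rvec" (rotation vector, rad) and "tvec" (3), from world to camera coordinates, as OpenCV has them. Camera axes: x right, y down, z forward; pixel columns grow to the right and rows downward; lengths in m; the calibration is good to about 2 mm. A picture is of the moment at which its call begins. There is no depth.
- r.close_job(): hands the job in; it is judged then, once.
The state is a dict: "clock": time; "qpos": joint angles; "qvel": joint speeds; "tau": joint torques, N m; "tcp_pos": TCP position; "tcp_rot": TCP orientation; "contact_force": force on the tool from outside, world axes, zero at the start; "torque": the same for the moment, N m; "gripper_width": finger opening in m; "gripper_force": force on a finger pad.
Only numpy, scipy, OpenCV 4.12 (cv2) and the standard library are available. Lean on these libraries where they do the work, as an engineer would, in place of code of your own. Each camera call takes 0.05 s, during which the arm holds its last target. There are 200 camera calls.

### The job

Twist the stuck red knob loose and turn it anticlockwise, as good as all the way, so that the yellow lock bar draws back (work the bar only by its knob). Then set every wooden tongue on the bench flat on the dock, its hole over one of the dock holes and its fork pointing straight out of the front, and push a blue-headed retaining pin fully home through tongue and dock. When all are pinned, turn the knob back as far as its catch, so the bar lies over the pin heads again, and leave the brown bottle, green jar and steel block where they are.

Things in the scene. Friction and masses are not known exactly. Their poses are not given: they have to be found in the camera images.
- dock: fixed dark-steel dock. Origin on the bench under its middle hole; x points to its rear (away from the robot), z up. Ledge 40 mm high, x -95 to 35, y -155 to 155 mm, with vertical 17 mm through holes at x 0, y -105, 0, 105. Grey guide blocks 112 mm high behind the holes (x 35 to 80, |y| 125 to 155). A grey column 66 mm high (60 x 70 mm, centred at x 0, y -245) carries the red knob
- hole0 (a point): mouth of the dock hole at y = -105 mm, on the ledge top (40 mm high); axes as the dock
- hole1 (a point): mouth of the dock's middle hole, on the ledge top
- hole2 (a point): mouth of the dock hole at y = +105 mm, on the ledge top
- lock_knob (a joint): angle of the red knob (rad): 0 closed and stuck, 1.6 open (end stop); grows anticlockwise from above. A spring catch holds it: the first 0.2 rad need a firm twist of about 0.3 N m, past 0.35 it turns freely (0.03 N m) and stays where left. Turned back, it meets the catch again at 0.35 and may be left there. It drives the lock bar 30 mm to the rear per rad
- knob_grip (a point): centre of the knob's wing grip, 90 mm above the bench, on the vertical turning axis; turns with the knob. The wing is a red bar 70 mm long along its own x, 16 mm wide along its y, from 74 to 106 mm high (a 48 mm disc lies under it). At joint 0 its x is the dock's x
- lock_bar: yellow bar 310 x 30 x 10 mm lying along the dock's y, its underside 97 mm and top 107 mm above the bench; origin on the bench (height 0) under the middle of the bar. With the knob at 0 it is right above the three holes; it slides to the dock's +x. To be moved by the knob only
- tongue_a: loose light wood bench pin (a forked wooden tongue for sawing and filing), 120 x 40 x 18 mm, 120 g, lying flat; may be absent. Origin: centre of its underside; its x runs from the fork (10 mm wide slot, from x = -60 to -15 mm) to the root with a vertical 17 mm through hole at x = +40 mm; z up
- tongue_a_hole (a point): centre of the hole's upper mouth in tongue_a: x = 40, z = 18 mm in its frame
- tongue_a_tip (a point): middle of the fork end of tongue_a: x = -60, z = 9 mm in its frame
- tongue_b: loose dark wood bench pin (a forked wooden tongue for sawing and filing), 120 x 40 x 18 mm, 120 g, lying flat; may be absent. Origin: centre of its underside; its x runs from the fork (10 mm wide slot, from x = -60 to -15 mm) to the root with a vertical 17 mm through hole at x = +40 mm; z up
- tongue_b_hole (a point): centre of the hole's upper mouth in tongue_b: x = 40, z = 18 mm in its frame
- tongue_b_tip (a point): middle of the fork end of tongue_b: x = -60, z = 9 mm in its frame
- tongue_c: loose pale plywood bench pin (a forked wooden tongue for sawing and filing), 120 x 40 x 18 mm, 120 g, lying flat; may be absent. Origin: centre of its underside; its x runs from the fork (10 mm wide slot, from x = -60 to -15 mm) to the root with a vertical 17 mm through hole at x = +40 mm; z up
- tongue_c_hole (a point): centre of the hole's upper mouth in tongue_c: x = 40, z = 18 mm in its frame
- tongue_c_tip (a point): middle of the fork end of tongue_c: x = -60, z = 9 mm in its frame
- pin0: loose retaining pin, 70 g: steel shank 14 mm across, 52 mm long (the last 12 mm taper to 6 mm at the tip), under a blue round head 24 mm across, 34 mm high. Origin: the tip; z up along the pin. It starts hanging upright by its head in the rack, tip 2 mm above the bench. Home, its head sits on the wood, its tip 34 mm below the wood's underside
- pin1: loose retaining pin, 70 g: steel shank 14 mm across, 52 mm long (the last 12 mm taper to 6 mm at the tip), under a blue round head 24 mm across, 34 mm high. Origin: the tip; z up along the pin. It starts hanging upright by its head in the rack, tip 2 mm above the bench. Home, its head sits on the wood, its tip 34 mm below the wood's underside
- pin2: loose retaining pin, 70 g: steel shank 14 mm across, 52 mm long (the last 12 mm taper to 6 mm at the tip), under a blue round head 24 mm across, 34 mm high. Origin: the tip; z up along the pin. It starts hanging upright by its head in the rack, tip 2 mm above the bench. Home, its head sits on the wood, its tip 34 mm below the wood's underside
- rack: fixed wooden pin rack 50 x 190 x 54 mm, three holes 60 mm apart along its y; origin at the centre of its underside
- amber_bottle: bystander: brown glass bottle 50 mm across, 110 mm tall, origin at the centre of its underside
- glue_jar: bystander: green jar 44 mm across, 60 mm tall, origin at the centre of its underside
- bench_block: bystander: steel bench block 60 x 60 x 25 mm, origin at the centre of its underside
Mind the look-alikes: they are no part of the job. What is shaped like the pin1 but orange or pink is not meant.

How it is judged:
By the outcome, as a careful person would: the job done as asked, in the order asked, and still so for the second after the job is handed in, with the robot touching nothing.
Of tongue_a, tongue_b, tongue_c only 2 to 3 are there at a start; the rules pass over those that are not, and their reading is None.
At some moment in a run one of tongue_a, tongue_b, tongue_c may be knocked a few centimetres aside while the robot is not near it.
It also fails if it takes over 210 s, if anything falls off the work surface, if the arm or the gripper's body presses on something with over 40 N, if the wrist force passes 120 N, or if a joint passes its speed limit or range.

## Working session

There is one attempt and no reset: what is moved stays moved. The work goes in short steps, Python scripts to look and compute and a tool call to move; the robot and the scene stay as the last step left them, time stands still between calls to the robot, and variables do not carry over. Pictures are saved under pics/ and viewed, at most 14 in all, crops included, and the job is handed in when it is done.

Besides the shell and the picture viewer there is one more tool, called after ">>>" by a JSON object that holds its "op" and its "data", one argument or row to a line. drive_tool: Moves the arm, as the interface text tells. Its arguments: {"type":"object","properties":{"plan":{"type":"array","items":{"type":"array","items":{"type":"number"}}},"force":{"type":"number"}},"required":["plan"]}

```bash
mkdir -p pics
cat > h.py <<'E'
import numpy as np, cv2
from workcell import r, camera
from scipy.spatial.transform import Rotation as R
def snap(n,f=None):
    c=camera(n)
    if f: cv2.imwrite('pics/'+f,c['color'])
    return c
def ray(c,u,v):
    K=np.array([[c['fx'],0,c['cx']],[0,c['fy'],c['cy']],[0,0,1.]])
    p=cv2.undistortPoints(np.array([[[u,v]]],float),K,np.array([c['k1'],0,0,0,0.]))[0,0]
    M=cv2.Rodrigues(np.array(c['rvec'],float))[0]
    return -M.T@np.array(c['tvec'],float).ravel(), M.T@np.array([p[0],p[1],1])
def onz(c,u,v,z):
    o,d=ray(c,u,v); return o+d*(z-o[2])/d[2]
def proj(c,P):
    K=np.array([[c['fx'],0,c['cx']],[0,c['fy'],c['cy']],[0,0,1.]])
    return cv2.projectPoints(np.array(P,float).reshape(-1,1,3),np.array(c['rvec'],float),np.array(c['tvec'],float),K,np.array([c['k1'],0,0,0,0.]))[0][:,0]
def st():
    s=r.read_state(); print(s['clock'],np.round(s['tcp_pos'],4),np.round(s['tcp_rot'],4),np.round(s['contact_force'],1),s['gripper_width'],s['gripper_force']); return s
E
python3 - <<'E'
from h import *
s=st();print(s['qpos'])
for n in('scene','top'):
    c=snap(n,n+'1.png');o,d=ray(c,c['cx'],c['cy']);print(n,o,d,c['fx'],c['k1'])
E
```

```text
0.0 [0.2719 0.6173 0.1703] [-1.000e-04  2.059e-01  9.786e-01 -6.000e-04] [-0.7 -0.7  0.8] 0.09425072461248864 0.0
[-1.30551407  0.42672748  0.07383401  1.60662781 -0.03408519  1.11076146
 -0.06708391]
scene [0.96742817 0.37445824 0.78740585] [-0.46847713 -0.40615259 -0.78458221] 393.9190413907581 0.026934284033719752
top [ 0.38795399 -0.0027938   1.2030623 ] [ 0.09887816 -0.00111923 -0.99509892] 393.2393939747852 0.014984615322117369
```

View pics/top1.png

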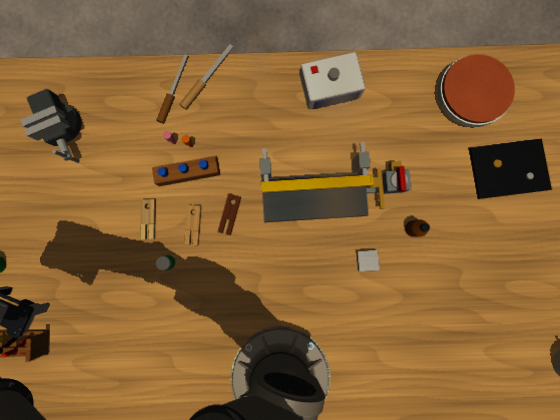

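View pics/scene1.png

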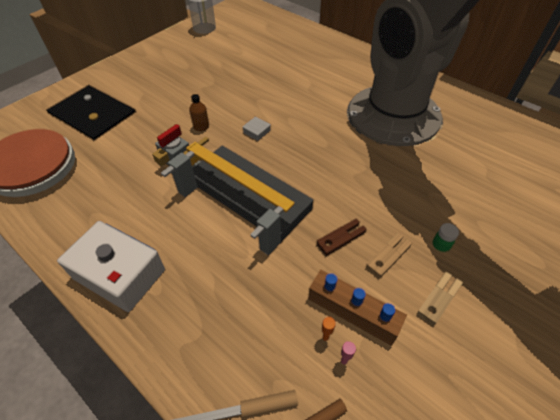

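The top view shows all three tongues: one light near (148,218), one light near (193,225) and the dark one near (230,214). The rack's blue pins are at (163,172), (183,168) and (203,164). The dock is near (315,195), the yellow bar at y≈184, and the knob wing near (402,179). The scene view shows the same layout. I'll take an enlarged crop to get the details.

Run:
```python
from h import *
im=cv2.imread('pics/top1.png')
a=cv2.resize(im[150:250,120:253],(800,600),interpolation=cv2.INTER_CUBIC)
b=cv2.resize(im[135:255,255:415],(800,600),interpolation=cv2.INTER_CUBIC)
cv2.imwrite('pics/a.png',a);cv2.imwrite('pics/b.png',b)
c=snap('top');hsv=cv2.cvtColor(c['color'],cv2.COLOR_BGR2HSV)
def blobs(n,lo,hi,z,box=None,amin=8):
    m=cv2.inRange(hsv,np.array(lo),np.array(hi))
    if box: k=np.zeros_like(m);k[box[1]:box[3],box[0]:box[2]]=1;m=m*k
    for q in cv2.findContours(m,cv2.RETR_EXTERNAL,cv2.CHAIN_APPROX_NONE)[0]:
        if cv2.contourArea(q)>amin:
            rr=cv2.minAreaRect(q);bx=cv2.boxPoints(rr)
            print(n,np.round(rr[0],1),np.round(rr[1],1),round(rr[2]),onz(c,*rr[0],z)[:2].round(4),[tuple(onz(c,*p,z)[:2].round(3)) for p in bx])
blobs('blue',(105,120,60),(130,255,255),.088)
blobs('red',(0,180,110),(5,255,255),.106,(370,140,430,220))
blobs('yel',(20,180,120),(30,255,255),.107,(250,150,400,220))
# Dark steel ledge
blobs('ledge',(0,0,0),(180,110,75),.04,(255,170,375,230),200)
```

```text
blue [161.5 171.5] [7. 7.] 90 [0.6007 0.3245] [(np.float64(0.611), np.float64(0.335)), (np.float64(0.611), np.float64(0.314)), (np.float64(0.59), np.float64(0.314)), (np.float64(0.591), np.float64(0.334))]
blue [182.2 167.2] [7.8 7.1] 45 [0.6116 0.265 ] [(np.float64(0.613), np.float64(0.28)), (np.float64(0.627), np.float64(0.266)), (np.float64(0.61), np.float64(0.25)), (np.float64(0.596), np.float64(0.264))]
blue [202.5 163.5] [7. 7.] 90 [0.621  0.2068] [(np.float64(0.632), np.float64(0.217)), (np.float64(0.631), np.float64(0.197)), (np.float64(0.611), np.float64(0.197)), (np.float64(0.611), np.float64(0.217))]
red [402.4 178. ] [22.4  4.3] 85 [ 0.5608 -0.3593] [(np.float64(0.592), np.float64(-0.352)), (np.float64(0.593), np.float64(-0.364)), (np.float64(0.53), np.float64(-0.366)), (np.float64(0.529), np.float64(-0.354))]
yel [321.8 192.9] [ 38.3 120.7] 85 [ 0.5245 -0.131 ] [(np.float64(0.569), np.float64(0.041)), (np.float64(0.589), np.float64(-0.298)), (np.float64(0.48), np.float64(-0.302)), (np.float64(0.461), np.float64(0.035))]
yel [395.  163.5] [4.7 7.9] 72 [ 0.6026 -0.3406] [(np.float64(0.606), np.float64(-0.328)), (np.float64(0.612), np.float64(-0.35)), (np.float64(0.599), np.float64(-0.353)), (np.float64(0.593), np.float64(-0.332))]
ledge [297.9 204.8] [29.3 68.6] 86 [ 0.499  -0.0665] [(np.float64(0.539), np.float64(0.037)), (np.float64(0.547), np.float64(-0.167)), (np.float64(0.459), np.float64(-0.169)), (np.float64(0.452), np.float64(0.034))]
ledge [353.8 201.2] [28.7 32.3] 5 [ 0.5054 -0.2328] [(np.float64(0.463), np.float64(-0.184)), (np.float64(0.559), np.float64(-0.197)), (np.float64(0.549), np.float64(-0.282)), (np.float64(0.453), np.float64(-0.268))]
```

View pics/a.png

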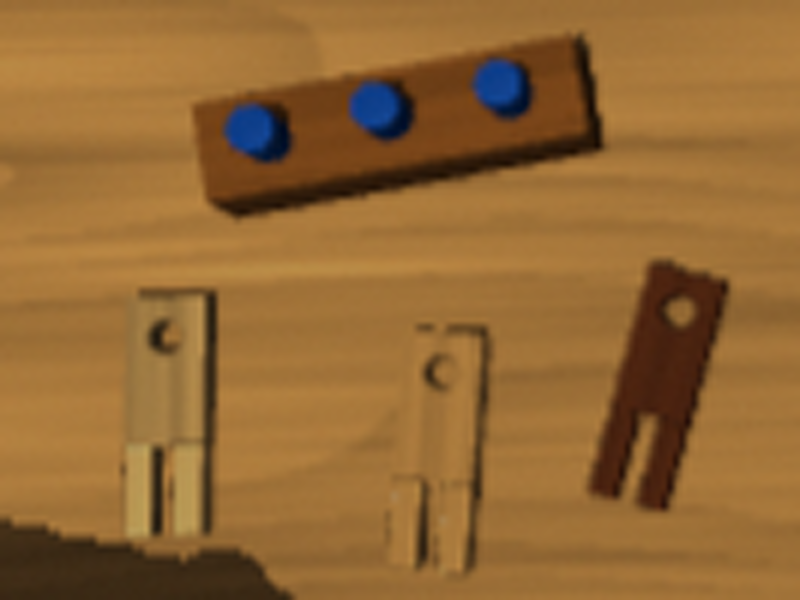

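View pics/b.png

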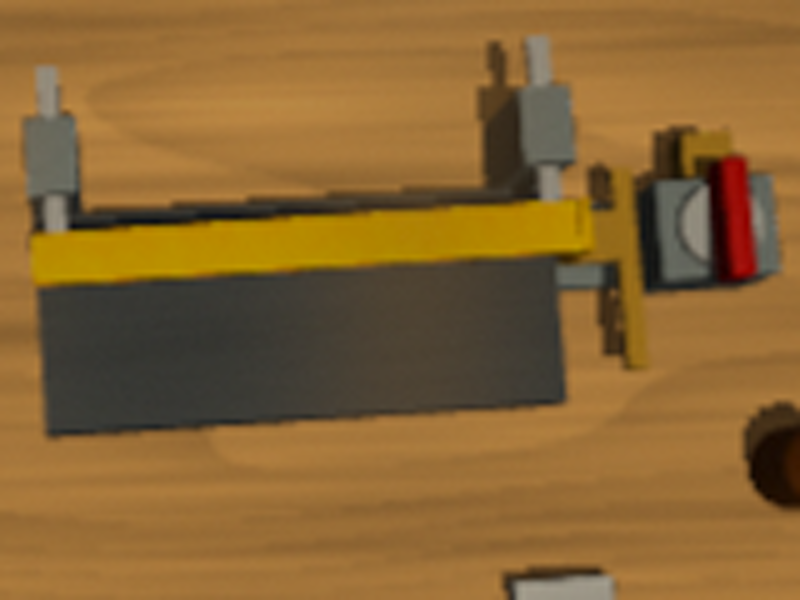

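The tongue holes in crop a are at (166,336), (441,371) and (681,310), with pale on the left, another light one in the middle, and dark on the right. Crop b shows ledge front corners at (50,435) and (565,402). The bar corners are (32,235), (34,285), (592,250) and (590,198), and the wing is centred near (735,218).

```bash
cat > m.py <<'E'
from h import *
c=snap('top')
A=lambda U,V:((U+.5)/6.015-.5+120,(V+.5)/6-.5+150)
B=lambda U,V:((U+.5)/5-.5+255,(V+.5)/5-.5+135)
p=lambda uv,z:onz(c,*uv,z)[:2]
# dock fit
loc=np.array([[-95,155],[-95,-155],[-15,155],[15,155]])/1e3
w=np.array([p(B(50,435),.04),p(B(565,402),.04),p(B(34,285),.107),p(B(32,235),.107)])
lc=loc-loc.mean(0);wc=w-w.mean(0)
th=np.arctan2((lc[:,0]*wc[:,1]-lc[:,1]*wc[:,0]).sum(),(lc*wc).sum())
Rm=np.array([[np.cos(th),-np.sin(th)],[np.sin(th),np.cos(th)]])
t=w.mean(0)-Rm@loc.mean(0)
print('dock',t.round(4),np.degrees(th).round(2),'res',(w-(loc@Rm.T+t)).round(4).tolist())
for n,l in dict(knob=[0,-.245],h0=[0,-.105],h1=[0,0],h2=[0,.105]).items(): print(n,(Rm@l+t).round(4))
print('wing',p(B(735,158),.106),p(B(740,280),.106))
for n,h,t1,t2 in [('L',(166,336),(125,535),(208,535)),('M',(441,371),(390,567),(468,573)),('D',(681,310),(592,492),(668,508))]:
    H=p(A(*h),.018);T=(p(A(*t1),.018)+p(A(*t2),.018))/2;d=H-T
    print(n,'hole',H.round(4),'tip',T.round(4),np.linalg.norm(d).round(4),'yaw',np.degrees(np.arctan2(d[1],d[0])).round(1))
E
python3 m.py
python3 - <<'E'
from h import *
im=cv2.imread('pics/scene1.png')
cv2.imwrite('pics/s2.png',np.vstack([cv2.resize(im[115:255,145:345],(800,560),interpolation=cv2.INTER_CUBIC)]))
E
```

```text
dock [ 0.5525 -0.1159] 2.1 res [[-0.0001, -0.002], [0.0001, 0.0025], [0.0008, 0.0], [-0.0008, -0.0006]]
knob [ 0.5615 -0.3608]
h0 [ 0.5563 -0.2209]
h1 [ 0.5525 -0.1159]
h2 [ 0.5486 -0.011 ]
wing [ 0.59454691 -0.35905797] [ 0.52506816 -0.35790851]
L hole [0.5107 0.3879] tip [0.4108 0.387 ] 0.1 yaw 0.5
M hole [0.4894 0.25  ] tip [0.3899 0.2565] 0.0997 yaw -3.7
D hole [0.5171 0.1291] tip [0.4221 0.156 ] 0.0988 yaw -15.8
```

View pics/s2.png

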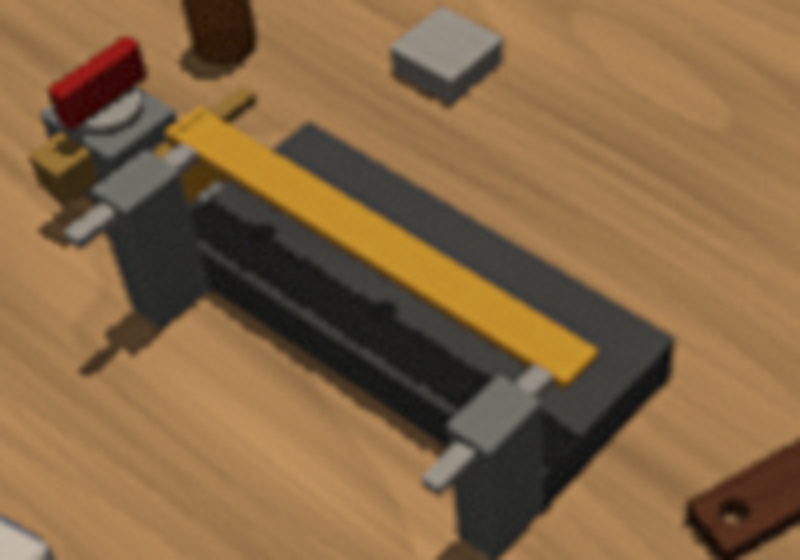

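The scene crop confirms the layout: knob on the column, yellow bar over the ledge. The fits agree, so I'll rotate the tool into the dock axes, raise it, and set off toward the knob.

>>> {"op": "drive_tool", "data": {
  "plan": [
    [0, 0, -6.5, 0, 0, -0.02, 0.094],
    [0, 0, -6.5, 0, 0, -0.02, 0.094],
    [0, 0, -6.5, 0, 0, -0.02, 0.094],
    [0, 0, -6.5, 0, 0, -0.02, 0.094]
  ]
}}

```text
clock: 0.6
tcp_pos: [0.272, 0.6175, 0.2516]
tcp_rot: [-0.0, -0.022, 1.0, -0.0]
contact_force: [0.2, 0.0, 0.1]
gripper_width: 0.0939
gripper_force: 0.0
```

```bash
cat > go.py <<'E'
# usage: go.py X Y Z [dockyawdeg offset of tool y from dock y] : remaining delta in tool axes
import sys
from h import *
s=st();X=np.array(list(map(float,sys.argv[1:4])));yaw=float(sys.argv[4]) if len(sys.argv)>4 else 2.1
q=s['tcp_rot'];M=R.from_quat([q[1],q[2],q[3],q[0]])
cur=np.degrees(np.arctan2(M.as_matrix()[1,1],M.as_matrix()[0,1]))
T=R.from_euler('z',yaw,degrees=True)*R.from_matrix(np.array([[-1,0,0],[0,1,0],[0,0,-1.]]))
print('yaw y',cur.round(2),'rotvec',np.degrees((M.inv()*T).as_rotvec()).round(2),'shift tool',M.inv().apply(X-s['tcp_pos']).round(4),'dockaxes',T.inv().apply(X-s['tcp_pos']).round(4),'q',np.round(s['qpos'],2))
E
python3 go.py 0.561 -0.361 0.2
```

```text
0.6 [0.272  0.6175 0.2516] [-1.000e-04 -2.180e-02  9.998e-01 -2.000e-04] [0.2 0.  0.1] 0.09388477242909989 0.0
yaw y 92.5 rotvec [-0.03 -0.01  0.4 ] shift tool [-0.2461 -0.9902  0.052 ] dockaxes [-0.253  -0.9885  0.0516] q [-1.25  0.37 -0.01  1.51  0.    1.26  0.36]
```

>>> {"op": "drive_tool", "data": {
  "plan": [
    [0, 0, 0.4, -0.04, -0.03, 0, 0.05],
    [0, 0, 0, -0.04, -0.03, 0, 0.05],
    [0, 0, 0, -0.04, -0.03, 0, 0.05],
    [0, 0, 0, -0.04, -0.03, 0, 0.05],
    [0, 0, 0, -0.04, -0.03, 0, 0.05]
  ]
}}

```text
clock: 1.1
tcp_pos: [0.4783, 0.473, 0.251]
tcp_rot: [-0.0, -0.016, 1.0, 0.0]
contact_force: [1.1, 1.3, 0.6]
gripper_width: 0.0575
gripper_force: 0.0
```

>>> {"op": "drive_tool", "data": {
  "plan": [
    [0, 0, 0, 0, -0.045, 0, 0.05],
    [0, 0, 0, 0, -0.045, 0, 0.05],
    [0, 0, 0, 0, -0.045, 0, 0.05],
    [0, 0, 0, 0, -0.045, 0, 0.05],
    [0, 0, 0, 0, -0.045, 0, 0.05]
  ]
}}

```text
clock: 1.6
tcp_pos: [0.4839, 0.2477, 0.2509]
tcp_rot: [-0.0, -0.016, 1.0, 0.0]
contact_force: [0.1, -0.6, -0.3]
gripper_width: 0.0499
gripper_force: 0.0
```

>>> {"op": "drive_tool", "data": {
  "plan": [
    [0, 0, 0, 0, -0.045, 0, 0.05],
    [0, 0, 0, 0, -0.045, 0, 0.05],
    [0, 0, 0, 0, -0.045, 0, 0.05],
    [0, 0, 0, 0, -0.045, 0, 0.05],
    [0, 0, 0, 0, -0.045, 0, 0.05]
  ]
}}

```text
clock: 2.1
tcp_pos: [0.4909, 0.0229, 0.2511]
tcp_rot: [0.0, -0.016, 1.0, 0.0]
contact_force: [0.5, -0.4, -1.0]
gripper_width: 0.0498
gripper_force: 0.0
```

```bash
python3 go.py 0.561 -0.361 0.2
```

```text
2.1 [0.4909 0.0229 0.2511] [ 1.000e-04 -1.600e-02  9.999e-01  1.000e-04] [ 0.5 -0.4 -1. ] 0.04978675538859986 0.0
yaw y 91.84 rotvec [ 0.02  0.01 -0.26] shift tool [-0.0577 -0.3859  0.051 ] dockaxes [-0.056  -0.3862  0.0511] q [-0.5   0.04  0.34  1.92 -0.02  1.18  1.44]
```

>>> {"op": "drive_tool", "data": {
  "plan": [
    [0, 0, 8.5, 0, 0, 0, 0.05],
    [0, 0, 8.5, 0, 0, 0, 0.05],
    [0, 0, 8.5, 0, 0, 0, 0.05],
    [0, 0, 8.5, 0, 0, 0, 0.05],
    [0, 0, 8.5, 0, 0, 0, 0.05]
  ]
}}

```text
clock: 2.6
tcp_pos: [0.4912, 0.0246, 0.2509]
tcp_rot: [-0.0, 0.35, 0.937, -0.0]
contact_force: [0.5, 0.6, -0.7]
gripper_width: 0.0498
gripper_force: 0.0
```

>>> {"op": "drive_tool", "data": {
  "plan": [
    [0, 0, 8.5, 0, 0, 0, 0.05],
    [0, 0, 8.5, 0, 0, 0, 0.05],
    [0, 0, 8.5, 0, 0, 0, 0.05],
    [0, 0, 8.5, 0, 0, 0, 0.05],
    [0, 0, 8.5, 0, 0, 0, 0.05]
  ]
}}

```text
clock: 3.1
tcp_pos: [0.4912, 0.0246, 0.2509]
tcp_rot: [-0.0, 0.666, 0.746, -0.0]
contact_force: [0.3, -0.0, 0.4]
gripper_width: 0.0499
gripper_force: 0.0
```

>>> {"op": "drive_tool", "data": {
  "plan": [
    [0, 0, 8.5, 0, 0, 0, 0.05],
    [0, 0, 8.5, 0, 0, 0, 0.05],
    [0, 0, 8.5, 0, 0, 0, 0.05],
    [0, 0, 8.5, 0, 0, 0, 0.05],
    [0, 0, 8.5, 0, 0, 0, 0.05]
  ]
}}

```text
clock: 3.6
tcp_pos: [0.4912, 0.0247, 0.2509]
tcp_rot: [-0.0, 0.891, 0.454, -0.0]
contact_force: [0.5, 0.1, -1.1]
gripper_width: 0.0505
gripper_force: 0.0
```

>>> {"op": "drive_tool", "data": {
  "plan": [
    [0, 0, 8.5, 0, 0, 0, 0.05],
    [0, 0, 8.5, 0, 0, 0, 0.05],
    [0, 0, 8.5, 0, 0, 0, 0.05],
    [0, 0, 8.5, 0, 0, 0, 0.05],
    [0, 0, 8.5, 0, 0, 0, 0.05]
  ]
}}

```text
clock: 4.1
tcp_pos: [0.4912, 0.0246, 0.251]
tcp_rot: [-0.0, 0.995, 0.1, -0.0]
contact_force: [0.7, 0.3, 0.2]
gripper_width: 0.0499
gripper_force: 0.0
```

>>> {"op": "drive_tool", "data": {
  "plan": [
    [0, 0, 8.5, 0, 0, 0, 0.05],
    [0, 0, 1.3, 0, 0.04, 0, 0.05],
    [0, 0, 0, 0, 0.04, 0, 0.05],
    [0, 0, 0, 0, 0.04, 0, 0.05],
    [0, 0, 0, 0, 0.04, 0, 0.05]
  ]
}}

```text
clock: 4.6
tcp_pos: [0.4976, -0.1366, 0.2511]
tcp_rot: [-0.0, 1.0, 0.018, 0.0]
contact_force: [0.7, -0.1, -0.2]
gripper_width: 0.0503
gripper_force: 0.0
```

>>> {"op": "drive_tool", "data": {
  "plan": [
    [0, 0, 0, 0.012, 0.045, 0, 0.05],
    [0, 0, 0, 0.012, 0.045, 0, 0.05],
    [0, 0, 0, 0.012, 0.045, 0, 0.05],
    [0, 0, 0, 0.012, 0.045, 0, 0.05],
    [0, 0, 0, 0.008, 0.045, 0, 0.05]
  ]
}}

```text
clock: 5.1
tcp_pos: [0.5626, -0.3594, 0.2506]
tcp_rot: [-0.0, 1.0, 0.018, -0.0]
contact_force: [0.8, 1.2, 0.5]
gripper_width: 0.0497
gripper_force: 0.0
```

```bash
python3 go.py 0.5610 -0.3600 0.2 -177.9
```

```text
5.1 [ 0.5626 -0.3594  0.2506] [-1.000e-04  9.998e-01  1.830e-02 -1.000e-04] [0.8 1.2 0.5] 0.049704809182854026 0.0
yaw y -87.9 rotvec [-0.01  0.01  0.  ] shift tool [-0.0016  0.0005  0.0506] dockaxes [-0.0016  0.0005  0.0506] q [-0.01  0.42  0.68  1.56 -0.27  1.26 -0.83]
```

>>> {"op": "drive_tool", "data": {
  "plan": [
    [0, 0, 0, -0.0016, 0.0005, 0.04, 0.05],
    [0, 0, 0, 0, 0, 0.04, 0.05],
    [0, 0, 0, 0, 0, 0.04, 0.05],
    [0, 0, 0, 0, 0, 0.03, 0.05],
    [0, 0, 0, 0, 0, 0.0185, 0.05]
  ]
}}

```text
clock: 5.6
tcp_pos: [0.5591, -0.3578, 0.0797]
tcp_rot: [-0.001, 1.0, 0.018, -0.001]
contact_force: [-0.4, 0.8, 1.1]
gripper_width: 0.0501
gripper_force: 0.0
```

>>> {"op": "drive_tool", "data": {
  "plan": [
    [0, 0, 0, 0, 0, 0, 0.0],
    [0, 0, 0, 0, 0, 0, 0.0],
    [0, 0, 0, 0, 0, 0, 0.0],
    [0, 0, 0, 0, 0, 0, 0.0],
    [0, 0, 0, 0, 0, 0, 0.0]
  ],
  "force": 60
}}

```text
clock: 6.1
tcp_pos: [0.5607, -0.3587, 0.0834]
tcp_rot: [0.0, 1.0, 0.018, 0.001]
contact_force: [-0.5, -0.0, -0.1]
gripper_width: 0.0133
gripper_force: 0.0
```

Run:
```python
from h import *
s=st();print(s['torque'])
```

```text
6.1 [ 0.5607 -0.3587  0.0834] [2.000e-04 9.998e-01 1.780e-02 6.000e-04] [-0.5 -0.  -0.1] 0.013336803598010292 0.0
[-0.00753886  0.09562538 -0.0174486 ]
```

Run:
```python
from h import *
s=st()
a=snap('top');b=snap('scene')
print(proj(a,[s['tcp_pos']]),proj(b,[s['tcp_pos']]))
x=cv2.resize(a['color'][130:230,350:450],(400,400));y=cv2.resize(b['color'][80:180,120:220],(400,400))
cv2.imwrite('pics/k.png',np.hstack([x,y]));st()
```

```text
6.1 [ 0.5607 -0.3587  0.0834] [2.000e-04 9.998e-01 1.780e-02 6.000e-04] [-0.5 -0.  -0.1] 0.013336803598010292 0.0
[[399.68142103 179.34156611]] [[171.49377421 136.42823315]]
6.2 [ 0.5605 -0.3586  0.083 ] [1.000e-04 9.998e-01 1.780e-02 4.000e-04] [ 0.6  0.1 -0.3] 0.005372391268653346 0.0
```

View pics/k.png

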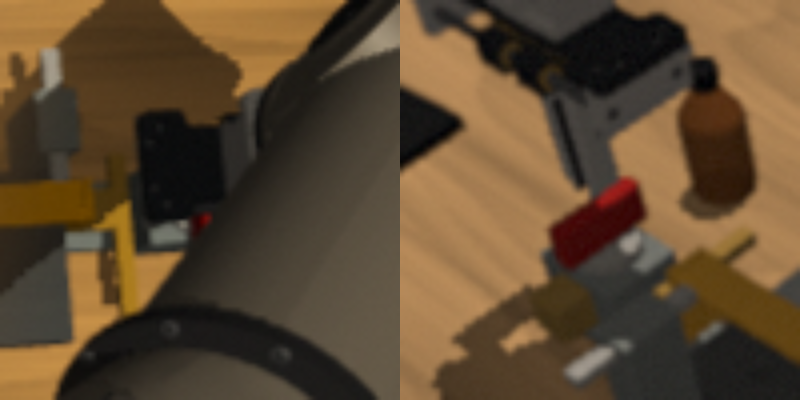

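The picture shows both fingers closed behind the wing, on its -y side, so my knob position is off. I'll triangulate the wing from both first images.

```bash
python3 - <<'E'
from h import *
cs=[snap('top'),snap('scene')]
ims=[cv2.imread('pics/top1.png'),cv2.imread('pics/scene1.png')]
bx=[(385,150,430,205),(150,115,190,155)]
for im,b,c in zip(ims,bx,cs):
    h=cv2.cvtColor(im,cv2.COLOR_BGR2HSV);m=cv2.inRange(h,(0,150,60),(6,255,255))|cv2.inRange(h,(174,150,60),(180,255,255))
    k=np.zeros_like(m);k[b[1]:b[3],b[0]:b[2]]=1;m*=k
    ys,xs=np.nonzero(m);print(len(xs),xs.min(),xs.max(),ys.min(),ys.max(),xs.mean(),ys.mean())
    M=[(xs.mean(),ys.mean())];c['m']=M[0]
def tri(a,b):
    o1,d1=ray(cs[0],*a);o2,d2=ray(cs[1],*b)
    A=np.stack([d1,-d2],1);t=np.linalg.lstsq(A,o2-o1,rcond=None)[0]
    p=o1+t[0]*d1;q=o2+t[1]*d2;return (p+q)/2,np.linalg.norm(p-q)
print('centroid',tri(cs[0]['m'],cs[1]['m']))
# predicted wing corners for the hypothesised pose
Rm=R.from_euler('z',2.1,degrees=True)
P=np.array([[x,y,z] for z in(.106,.074) for x in(-.035,.035) for y in(-.008,.008)])
W=Rm.apply(P)+[.561,-.3605,0]
for c in cs: print(proj(c,W).round(1).tolist())
print(ims[0][178,390:415].tolist())
E
python3 - <<'E'
import cv2,numpy as np
im=cv2.imread('pics/scene1.png')[120:160,145:195];t=cv2.imread('pics/top1.png')[155:205,375:425]
cv2.imwrite('pics/k2.png',np.hstack([cv2.resize(im,(400,400),interpolation=0),cv2.resize(t,(400,400),interpolation=0)]))
E
```

```text
133 399 405 166 190 401.9924812030075 178.25563909774436
142 157 180 124 145 167.40845070422534 133.07042253521126
centroid (array([ 0.56383894, -0.36415195,  0.0933542 ]), np.float64(0.004793143745484682))
[[406.8, 190.0], [401.1, 190.4], [404.5, 165.5], [398.8, 165.9], [403.2, 191.5], [397.6, 191.9], [400.9, 167.7], [395.4, 168.0]]
[[177.1, 121.4], [181.2, 123.9], [156.4, 135.4], [160.6, 138.1], [179.6, 130.7], [183.7, 133.2], [159.5, 144.7], [163.6, 147.3]]
[[72, 81, 78], [93, 103, 107], [122, 137, 142], [123, 138, 143], [123, 137, 143], [122, 135, 141], [85, 96, 104], [15, 17, 40], [2, 1, 34], [2, 5, 39], [2, 6, 92], [8, 14, 147], [12, 17, 159], [6, 13, 151], [2, 8, 142], [78, 88, 137], [123, 137, 143], [112, 125, 127], [94, 104, 102], [91, 105, 109], [82, 117, 146], [59, 120, 169], [60, 120, 169], [59, 121, 168], [59, 120, 168]]
```

View pics/k2.png

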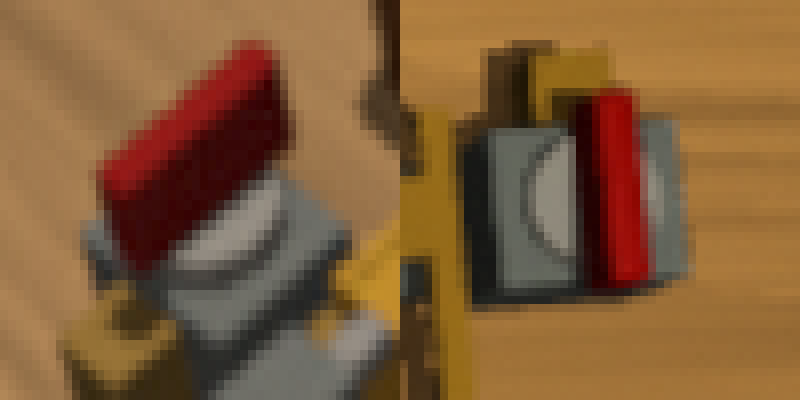

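Crop k2 (scale 8×10) shows the wing top spanning about (157.5,137.5) to (179,125.5) in scene. That is within about 2 px of my prediction, so the position looked right to roughly 4 mm. I'll project the finger geometry to see why the fingers read empty.

Run:
```python
from h import *
s=st();b=snap('scene');t=np.array(s['tcp_pos'])
for d in ([0,0,0],[0,0,.02],[0,0,.05],[0,0,.1],[0,.03,.05],[0,-.03,.05],[.03,0,.05]): print(d,proj(b,[t+d]).round(1))
cv2.imwrite('pics/k3.png',cv2.resize(b['color'][75:165,130:230],(800,600)*1,interpolation=cv2.INTER_CUBIC))
```

```text
6.3 [ 0.5604 -0.3586  0.0828] [1.000e-04 9.998e-01 1.780e-02 2.000e-04] [-0.1  0.3 -0.6] 0.0005497115559481309 0.0
[0, 0, 0] [[171.7 136.6]]
[0, 0, 0.02] [[170.  130.7]]
[0, 0, 0.05] [[167.3 121.6]]
[0, 0, 0.1] [[162.5 105.5]]
[0, 0.03, 0.05] [[175.  126.8]]
[0, -0.03, 0.05] [[159.7 116.6]]
[0.03, 0, 0.05] [[157.8 127.6]]
```

View pics/k3.png

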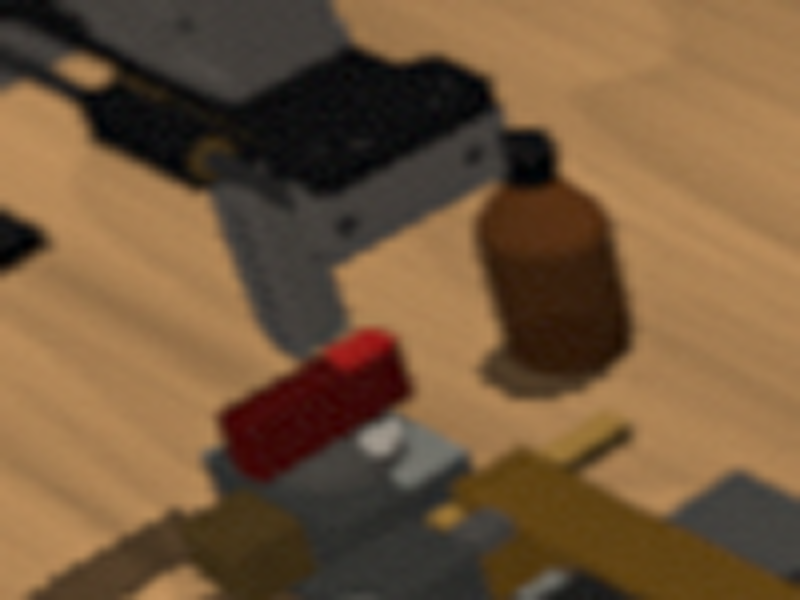

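Crop k3 shows the closed fingertips near (168,129) at the wing's upper edge, while the TCP should project to (171.7,136.6). I'll raise the tool clear of the knob, open it, and compare the tip with its reported position.

>>> {"op": "drive_tool", "data": {
  "plan": [
    [0, 0, 0, 0, 0, -0.03, 0.0],
    [0, 0, 0, 0, 0, -0.03, 0.0],
    [0, 0, 0, 0, 0, 0, 0.05],
    [0, 0, 0, 0, 0, 0, 0.05],
    [0, 0, 0, 0, 0, 0, 0.05]
  ]
}}

```text
clock: 6.85
tcp_pos: [0.5599, -0.3581, 0.1416]
tcp_rot: [-0.0, 1.0, 0.018, -0.0]
contact_force: [-0.2, -1.2, 0.9]
gripper_width: 0.021
gripper_force: 0.0
```

>>> {"op": "drive_tool", "data": {
  "plan": [
    [0, 0, 0, 0, 0, 0, 0.05],
    [0, 0, 0, 0, 0, 0, 0.05],
    [0, 0, 0, 0, 0, 0, 0.05],
    [0, 0, 0, 0, 0, 0, 0.05],
    [0, 0, 0, 0, 0, 0, 0.05]
  ]
}}

```text
clock: 7.35
tcp_pos: [0.5602, -0.3586, 0.1424]
tcp_rot: [-0.0, 1.0, 0.018, -0.0]
contact_force: [0.5, 0.1, 0.2]
gripper_width: 0.0498
gripper_force: 0.0
```

Run:
```python
from h import *
s=st();b=snap('scene');t=np.array(s['tcp_pos'])
for d in ([0,0,0],[0,.025,0],[0,-.025,0],[0,0,.1]): print(d,proj(b,[t+d]).round(1), ((proj(b,[t+d])-[130,65])*[8,8]).round())
cv2.imwrite('pics/k4.png',cv2.resize(b['color'][65:140,130:230],(800,600)*1,interpolation=cv2.INTER_CUBIC))
```

```text
7.35 [ 0.5602 -0.3586  0.1424] [-0.000e+00  9.998e-01  1.770e-02 -1.000e-04] [0.5 0.1 0.2] 0.04981195376819935 0.0
[0, 0, 0] [[166.4 118.6]] [[292. 429.]]
[0, 0.025, 0] [[172.9 122.9]] [[343. 463.]]
[0, -0.025, 0] [[160.1 114.4]] [[241. 395.]]
[0, 0, 0.1] [[156.3  84.3]] [[210. 154.]]
```

View pics/k4.png

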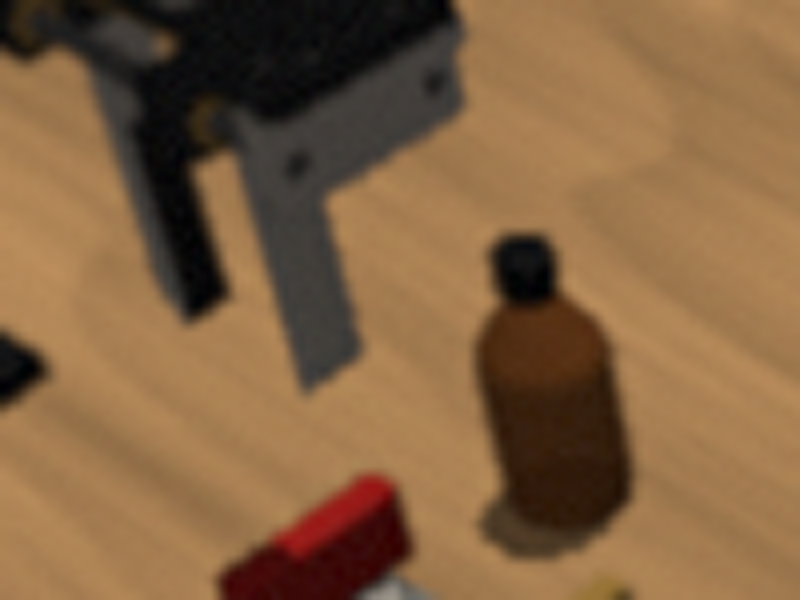

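In k4 the tips are at (333,375) and (200,310), so their midpoint is (267,342). The reported TCP projects to (292,429). The gripper is therefore either about 30 mm higher than reported or shifted sideways. I'll touch bare bench beside the knob with the fingers closed to find out which.

>>> {"op": "drive_tool", "data": {
  "plan": [
    [0, 0, 0, 0.02, 0.04, 0, 0.0],
    [0, 0, 0, 0.02, 0.04, 0, 0.0],
    [0, 0, 0, 0.0, 0.03, 0.02, 0.0],
    [0, 0, 0, 0, 0, 0.04, 0.0],
    [0, 0, 0, 0, 0, 0.03, 0.0]
  ]
}}

```text
clock: 7.9
tcp_pos: [0.6031, -0.4681, 0.0502]
tcp_rot: [-0.0, 1.0, 0.017, -0.001]
contact_force: [0.9, 0.5, -0.4]
gripper_width: 0.0133
gripper_force: 0.0
```

>>> {"op": "drive_tool", "data": {
  "plan": [
    [0, 0, 0, 0, 0, 0.02, 0.0],
    [0, 0, 0, 0, 0, 0.01, 0.0],
    [0, 0, 0, 0, 0, 0, 0.0],
    [0, 0, 0, 0, 0, 0, 0.0],
    [0, 0, 0, 0, 0, 0, 0.0]
  ]
}}

```text
clock: 8.4
tcp_pos: [0.6049, -0.4677, 0.0243]
tcp_rot: [0.001, 1.0, 0.018, 0.001]
contact_force: [0.8, -0.2, 0.2]
gripper_width: 0.0005
gripper_force: 0.0
```

Run:
```python
from h import *
s=st();b=snap('scene');t=np.array(s['tcp_pos']);u=proj(b,[t])[0]
a=np.maximum((u-[60,60]).astype(int),0);print(u,a)
cv2.imwrite('pics/k5.png',cv2.resize(b['color'][a[1]:a[1]+100,a[0]:a[0]+100],(600,600),interpolation=cv2.INTER_CUBIC))
print(onz(b,*u,0))
c=snap('top');print('base',onz(c,280,376,.0))
```

```text
8.4 [ 0.6049 -0.4677  0.0243] [7.000e-04 9.998e-01 1.780e-02 9.000e-04] [ 0.8 -0.2  0.2] 0.0004896583024238581 0.0
[138.6395183  143.29239642] [78 83]
[ 0.59337678 -0.49445075  0.        ]
base [-0.00087224 -0.0001428   0.        ]
```

View pics/k5.png

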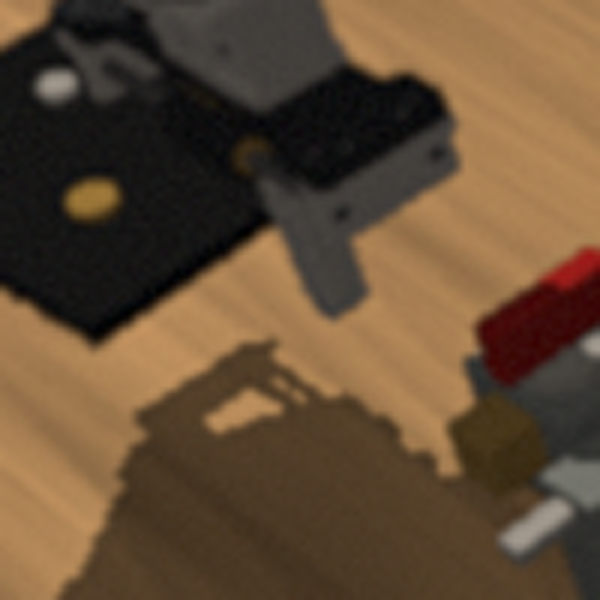

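k5 shows the tip at (343,305), well clear of its shadow, although the reported z is 0.024. I'll keep lowering to find the contact.

>>> {"op": "drive_tool", "data": {
  "plan": [
    [0, 0, 0, 0, 0, 0.01, 0.0],
    [0, 0, 0, 0, 0, 0.009, 0.0],
    [0, 0, 0, 0, 0, 0, 0.0],
    [0, 0, 0, 0, 0, 0, 0.0]
  ]
}}

```text
clock: 8.9
tcp_pos: [0.6038, -0.4669, 0.0029]
tcp_rot: [-0.0, 1.0, 0.018, -0.0]
contact_force: [0.8, 0.1, 0.1]
gripper_width: 0.0006
gripper_force: 0.0
```

>>> {"op": "drive_tool", "data": {
  "plan": [
    [0, 0, 0, 0, 0, 0.003, 0.0],
    [0, 0, 0, 0, 0, 0.003, 0.0],
    [0, 0, 0, 0, 0, 0, 0.0],
    [0, 0, 0, 0, 0, 0, 0.0]
  ]
}}

```text
clock: 9.3
tcp_pos: [0.6041, -0.4671, -0.0025]
tcp_rot: [0.0, 1.0, 0.018, -0.0]
contact_force: [0.6, 0.2, 0.3]
gripper_width: 0.0003
gripper_force: 0.0
```

>>> {"op": "drive_tool", "data": {
  "plan": [
    [0, 0, 0, 0, 0, 0.003, 0.0],
    [0, 0, 0, 0, 0, 0.003, 0.0],
    [0, 0, 0, 0, 0, 0, 0.0]
  ]
}}

```text
clock: 9.6
tcp_pos: [0.6038, -0.4669, -0.0091]
tcp_rot: [-0.0, 1.0, 0.018, -0.0]
contact_force: [-0.2, 0.8, 0.1]
gripper_width: 0.0004
gripper_force: 0.0
```

The reported z is below the bench with no contact, so z is biased. I'll continue to contact to measure it.

>>> {"op": "drive_tool", "data": {
  "plan": [
    [0, 0, 0, 0, 0, 0.004, 0.0],
    [0, 0, 0, 0, 0, 0.004, 0.0],
    [0, 0, 0, 0, 0, 0, 0.0]
  ]
}}

```text
clock: 9.9
tcp_pos: [0.6037, -0.4668, -0.0173]
tcp_rot: [-0.0, 1.0, 0.018, -0.0]
contact_force: [0.7, -0.1, 0.2]
gripper_width: 0.0005
gripper_force: 0.0
```

>>> {"op": "drive_tool", "data": {
  "plan": [
    [0, 0, 0, 0, 0, 0.003, 0.0],
    [0, 0, 0, 0, 0, 0.002, 0.0],
    [0, 0, 0, 0, 0, 0, 0.0]
  ]
}}

```text
clock: 10.2
tcp_pos: [0.6039, -0.467, -0.0219]
tcp_rot: [-0.0, 1.0, 0.018, -0.0]
contact_force: [-0.2, -0.1, 0.4]
gripper_width: 0.0003
gripper_force: 0.0
```

>>> {"op": "drive_tool", "data": {
  "plan": [
    [0, 0, 0, 0, 0, 0.002, 0.0],
    [0, 0, 0, 0, 0, 0.002, 0.0],
    [0, 0, 0, 0, 0, 0, 0.0]
  ]
}}

```text
clock: 10.5
tcp_pos: [0.6039, -0.467, -0.0258]
tcp_rot: [-0.0, 1.0, 0.018, -0.0]
contact_force: [0.5, 0.6, 0.8]
gripper_width: 0.0003
gripper_force: 0.0
```

>>> {"op": "drive_tool", "data": {
  "plan": [
    [0, 0, 0, 0, 0, 0.002, 0.0],
    [0, 0, 0, 0, 0, 0.001, 0.0],
    [0, 0, 0, 0, 0, 0, 0.0]
  ]
}}

```text
clock: 10.8
tcp_pos: [0.604, -0.467, -0.0287]
tcp_rot: [-0.0, 1.0, 0.018, -0.0]
contact_force: [-0.4, 0.1, 0.0]
gripper_width: 0.0003
gripper_force: 0.0
```

>>> {"op": "drive_tool", "data": {
  "plan": [
    [0, 0, 0, 0, 0, 0.0015, 0.0],
    [0, 0, 0, 0, 0, 0, 0.0]
  ]
}}

```text
clock: 11.0
tcp_pos: [0.604, -0.467, -0.0302]
tcp_rot: [-0.0, 1.0, 0.018, -0.0]
contact_force: [0.3, -0.1, 0.2]
gripper_width: 0.0006
gripper_force: 0.0
```

>>> {"op": "drive_tool", "data": {
  "plan": [
    [0, 0, 0, 0, 0, 0.0015, 0.0],
    [0, 0, 0, 0, 0, 0, 0.0]
  ]
}}

```text
clock: 11.2
tcp_pos: [0.604, -0.467, -0.0317]
tcp_rot: [-0.0, 1.0, 0.018, -0.0]
contact_force: [0.2, 1.9, -0.3]
gripper_width: 0.0008
gripper_force: 0.0
```

>>> {"op": "drive_tool", "data": {
  "plan": [
    [0, 0, 0, 0, 0, 0.0015, 0.0],
    [0, 0, 0, 0, 0, 0, 0.0]
  ]
}}

```text
clock: 11.4
tcp_pos: [0.604, -0.467, -0.0332]
tcp_rot: [-0.0, 1.0, 0.018, -0.0]
contact_force: [1.1, 0.1, -0.1]
gripper_width: 0.0
gripper_force: 0.0
```

>>> {"op": "drive_tool", "data": {
  "plan": [
    [0, 0, 0, 0, 0, 0.0015, 0.0],
    [0, 0, 0, 0, 0, 0, 0.0]
  ]
}}

```text
clock: 11.6
tcp_pos: [0.6042, -0.4672, -0.0341]
tcp_rot: [0.0, 1.0, 0.018, 0.0]
contact_force: [-1.2, 1.6, 5.5]
gripper_width: 0.0005
gripper_force: 2.8
```

>>> {"op": "drive_tool", "data": {
  "plan": [
    [0, 0, 0, 0, 0, 0.0015, 0.0],
    [0, 0, 0, 0, 0, 0, 0.0]
  ]
}}

```text
clock: 11.8
tcp_pos: [0.6042, -0.4672, -0.0343]
tcp_rot: [-0.0, 1.0, 0.018, 0.0]
contact_force: [-7.2, 6.9, 21.7]
gripper_width: 0.0002
gripper_force: 11.0
```

Run:
```python
from h import *
s=st();b=snap('scene');t=np.array(s['tcp_pos']);
for z in (-.03,0): print(proj(b,[[t[0],t[1],z]]))
cv2.imwrite('pics/k6.png',cv2.resize(b['color'][100:180,80:180],(800,640)[:2],interpolation=cv2.INTER_CUBIC)[:600])
```

```text
11.8 [ 0.6042 -0.4672 -0.0343] [-1.000e-04  9.998e-01  1.760e-02  4.000e-04] [-7.2  6.9 21.7] 0.00021507002081745275 11.004026527516544
[[144.29976203 157.07552446]]
[[141.38449988 149.55763669]]
```

View pics/k6.png

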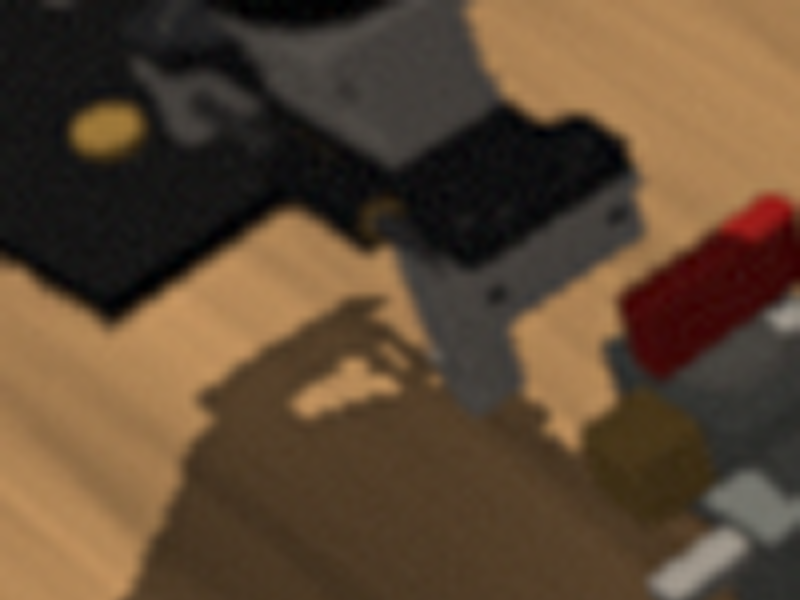

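Contact came at a reported z of -0.034. k6 shows the tip on the bench at about (495,400), close to its predicted xy. So the true tip height is the reported value plus 0.034, with xy about right. Back to the knob with that correction.

>>> {"op": "drive_tool", "data": {
  "plan": [
    [0, 0, 0, 0, 0, -0.045, 0.0],
    [0, 0, 0, 0, 0, -0.045, 0.05],
    [0, 0, 0, 0, 0, -0.045, 0.05],
    [0, 0, 0, 0, -0.03, -0.02, 0.05],
    [0, 0, 0, -0.02, -0.04, 0, 0.05]
  ]
}}

```text
clock: 12.35
tcp_pos: [0.584, -0.3993, 0.1222]
tcp_rot: [0.002, 1.0, 0.018, 0.002]
contact_force: [0.1, 0.6, -1.3]
gripper_width: 0.0289
gripper_force: 0.0
```

>>> {"op": "drive_tool", "data": {
  "plan": [
    [0, 0, 0, -0.02, -0.038, 0, 0.05],
    [0, 0, 0, 0, 0, 0, 0.05],
    [0, 0, 0, 0, 0, 0, 0.05]
  ]
}}

```text
clock: 12.65
tcp_pos: [0.5607, -0.3598, 0.1196]
tcp_rot: [-0.0, 1.0, 0.018, 0.001]
contact_force: [0.5, -1.5, -0.2]
gripper_width: 0.0494
gripper_force: 0.0
```

```bash
sed -i "s/X=np.array(list(map(float,sys.argv\[1:4\])))/X=np.array(list(map(float,sys.argv[1:4])))-[0,0,.034]/" go.py; python3 go.py 0.5615 -0.3610 0.079 -177.9
```

```text
12.65 [ 0.5607 -0.3598  0.1196] [-1.000e-04  9.998e-01  1.830e-02  5.000e-04] [ 0.5 -1.5 -0.2] 0.04940237819085144 0.0
yaw y -87.9 rotvec [-0.01 -0.06 -0.  ] shift tool [0.0007 0.0013 0.0746] dockaxes [0.0008 0.0013 0.0746] q [ 0.03  0.53  0.63  1.7  -0.35  1.03 -0.76]
```

>>> {"op": "drive_tool", "data": {
  "plan": [
    [0, 0, 0, 0.0008, 0.0013, 0.025, 0.05],
    [0, 0, 0, 0, 0, 0.025, 0.05],
    [0, 0, 0, 0, 0, 0.0145, 0.05],
    [0, 0, 0, 0, 0, 0.01, 0.05],
    [0, 0, 0, 0, 0, 0, 0.05]
  ]
}}

```text
clock: 13.15
tcp_pos: [0.5606, -0.3623, 0.0434]
tcp_rot: [-0.0, 1.0, 0.017, -0.001]
contact_force: [-0.1, 0.3, 0.1]
gripper_width: 0.0501
gripper_force: 0.0
```

>>> {"op": "drive_tool", "data": {
  "plan": [
    [0, 0, 0, 0, 0, 0, 0.0],
    [0, 0, 0, 0, 0, 0, 0.0],
    [0, 0, 0, 0, 0, 0, 0.0],
    [0, 0, 0, 0, 0, 0, 0.0],
    [0, 0, 0, 0, 0, 0, 0.0]
  ],
  "force": 60
}}

```text
clock: 13.65
tcp_pos: [0.5614, -0.3602, 0.0449]
tcp_rot: [-0.001, 1.0, 0.018, -0.0]
contact_force: [-4.5, 4.2, 8.4]
gripper_width: 0.0154
gripper_force: 60.0
```

>>> {"op": "drive_tool", "data": {
  "plan": [
    [0, 0, 0, 0, 0, 0, 0.0],
    [0, 0, 0, 0, 0, 0, 0.0],
    [0, 0, 0, 0, 0, 0, 0.0]
  ]
}}

```text
clock: 13.95
tcp_pos: [0.5614, -0.3602, 0.0449]
tcp_rot: [-0.001, 1.0, 0.018, -0.0]
contact_force: [-2.6, 8.9, 9.5]
gripper_width: 0.0159
gripper_force: 60.0
```

```bash
python3 go.py 0.5615 -0.3610 0.079 -177.9
```

```text
13.95 [ 0.5614 -0.3602  0.0449] [-0.0011  0.9998  0.0182 -0.    ] [-2.6  8.9  9.5] 0.01588181437447915 60.003708600997925
yaw y -87.91 rotvec [-0.13  0.   -0.01] shift tool [ 0.0001  0.0008 -0.0001] dockaxes [ 0.0001  0.0008 -0.0001] q [ 0.06  0.61  0.58  1.75 -0.41  0.91 -0.71]
```

Wing gripped (15.9 mm). Turning anticlockwise.

>>> {"op": "drive_tool", "data": {
  "plan": [
    [0, 0, -4, 0, 0, 0, 0.0],
    [0, 0, -4, 0, 0, 0, 0.0],
    [0, 0, -4, 0, 0, 0, 0.0],
    [0, 0, -4, 0, 0, 0, 0.0],
    [0, 0, -4, 0, 0, 0, 0.0]
  ]
}}

```text
clock: 14.45
tcp_pos: [0.5616, -0.3614, 0.045]
tcp_rot: [-0.0, 0.981, 0.193, 0.0]
contact_force: [0.5, 2.3, 2.3]
gripper_width: 0.0157
gripper_force: 60.0
```

Run:
```python
from h import *
s=st();print(np.round(s['torque'],3))
```

```text
14.45 [ 0.5616 -0.3614  0.045 ] [-1.000e-04  9.813e-01  1.926e-01  4.000e-04] [0.5 2.3 2.3] 0.015747354352257246 60.00221014022827
[ 0.389 -0.032 -0.037]
```

>>> {"op": "drive_tool", "data": {
  "plan": [
    [0, 0, -7, 0, 0, 0, 0.0],
    [0, 0, -7, 0, 0, 0, 0.0],
    [0, 0, -7, 0, 0, 0, 0.0],
    [0, 0, -7, 0, 0, 0, 0.0],
    [0, 0, -7, 0, 0, 0, 0.0]
  ]
}}

```text
clock: 14.95
tcp_pos: [0.563, -0.363, 0.045]
tcp_rot: [0.002, 0.877, 0.48, 0.001]
contact_force: [11.6, -6.9, -9.6]
gripper_width: 0.0155
gripper_force: 60.0
```

>>> {"op": "drive_tool", "data": {
  "plan": [
    [0, 0, -7, 0, 0, 0, 0.0],
    [0, 0, -7, 0, 0, 0, 0.0],
    [0, 0, -7, 0, 0, 0, 0.0],
    [0, 0, -7, 0, 0, 0, 0.0],
    [0, 0, -7, 0, 0, 0, 0.0]
  ]
}}

```text
clock: 15.45
tcp_pos: [0.5649, -0.3634, 0.0451]
tcp_rot: [0.004, 0.692, 0.721, 0.001]
contact_force: [22.2, -10.9, -19.1]
gripper_width: 0.0154
gripper_force: 60.0
```

>>> {"op": "drive_tool", "data": {
  "plan": [
    [0, 0, -1.5, 0, 0, 0, 0.0],
    [0, 0, 0, 0, 0, 0, 0.0],
    [0, 0, 0, 0, 0, 0, 0.0]
  ]
}}

```text
clock: 15.75
tcp_pos: [0.5651, -0.3634, 0.0451]
tcp_rot: [0.004, 0.685, 0.729, 0.001]
contact_force: [22.0, -11.0, -17.8]
gripper_width: 0.0154
gripper_force: 60.0
```

```bash
python3 - <<'E'
from h import *
s=st();print(np.round(s['torque'],3))
E
python3 go.py 0.5615 -0.3610 0.079 -86.2
```

```text
15.75 [ 0.5651 -0.3634  0.0451] [0.0037 0.6847 0.7288 0.001 ] [ 22.  -11.  -17.8] 0.015354705763701031 59.993199706077576
[-2.56  -5.019 -0.087]
15.75 [ 0.5651 -0.3634  0.0451] [0.0037 0.6847 0.7288 0.001 ] [ 22.  -11.  -17.8] 0.015354705763701031 59.993199706077576
yaw y 3.57 rotvec [ 0.37  0.23 -0.23] shift tool [ 0.0026 -0.0034  0.0001] dockaxes [ 0.0026 -0.0034  0.0001] q [ 0.35  0.55  0.18  1.73 -0.12  0.87  0.64]
```

Reported rotation is 91.5°, about 1.597 rad. I'll release, rise and head for the dark tongue.

>>> {"op": "drive_tool", "data": {
  "plan": [
    [0, 0, 0, 0, 0, 0, 0.06],
    [0, 0, 0, 0, 0, 0, 0.06],
    [0, 0, 0, 0, 0, 0, 0.06],
    [0, 0, 0, 0, 0, 0, 0.06],
    [0, 0, 0, 0, 0, 0, 0.06]
  ]
}}

```text
clock: 16.25
tcp_pos: [0.561, -0.3618, 0.0445]
tcp_rot: [-0.0, 0.685, 0.729, -0.0]
contact_force: [-0.7, 0.2, -0.4]
gripper_width: 0.0522
gripper_force: 0.0
```

>>> {"op": "drive_tool", "data": {
  "plan": [
    [0, 0, 0, 0, 0, 0, 0.06],
    [0, 0, 0, 0, 0, -0.04, 0.06],
    [0, 0, 0, 0, 0, -0.04, 0.06],
    [0, 0, 0, 0, 0, -0.04, 0.06],
    [0, 0, 0, 0, 0, -0.02, 0.06]
  ]
}}

```text
clock: 16.75
tcp_pos: [0.562, -0.3626, 0.1883]
tcp_rot: [0.002, 0.685, 0.728, 0.001]
contact_force: [0.0, 0.4, 0.1]
gripper_width: 0.06
gripper_force: 0.0
```

>>> {"op": "drive_tool", "data": {
  "plan": [
    [0, 0, -8, 0, 0, 0, 0.06],
    [0, 0, -8, 0, 0, 0, 0.06],
    [0, 0, -8, 0, 0, 0, 0.06],
    [0, 0, -8, 0, 0, 0, 0.06],
    [0, 0, -8, 0, 0, 0, 0.06]
  ]
}}

```text
clock: 17.25
tcp_pos: [0.561, -0.3619, 0.1845]
tcp_rot: [-0.0, 0.392, 0.92, -0.0]
contact_force: [-1.1, -0.4, -0.5]
gripper_width: 0.0599
gripper_force: 0.0
```

>>> {"op": "drive_tool", "data": {
  "plan": [
    [0, 0, -8, 0, 0, 0, 0.06],
    [0, 0, -8, 0, 0, 0, 0.06],
    [0, 0, -8, 0, 0, 0, 0.06],
    [0, 0, -6.5, 0, 0, 0, 0.06],
    [0, 0, 0, 0, 0, 0, 0.06]
  ]
}}

```text
clock: 17.75
tcp_pos: [0.561, -0.362, 0.1845]
tcp_rot: [-0.0, 0.138, 0.99, 0.0]
contact_force: [-0.5, 0.0, 0.3]
gripper_width: 0.0598
gripper_force: 0.0
```

```bash
python3 go.py 0.4786 0.14 0.18 -15.8
python3 - <<'E'
from h import *
c=snap('top','t2.png');im=c['color'];h=cv2.cvtColor(im,cv2.COLOR_BGR2HSV)
m=cv2.inRange(h,(20,150,60),(32,255,255))[150:215,250:380];ys,xs=np.nonzero(m);print(len(xs),xs.min()+250,xs.max()+250,ys.min()+150,ys.max()+150)
for u in (270,290,310,330): 
    y=np.nonzero(m[:,u-250])[0]+150; print(u,y.min() if len(y) else None,y.max() if len(y) else None)
E
```

```text
17.75 [ 0.561  -0.362   0.1845] [-0.      0.138   0.9904  0.    ] [-0.5  0.   0.3] 0.059785554628967966 0.0
yaw y 74.14 rotvec [ 0.   -0.   -0.06] shift tool [0.2164 0.4604 0.0385] dockaxes [0.2159 0.4606 0.0385] q [ 0.5   0.4  -0.04  1.6   0.02  1.13  1.76]
996 261 379 154 189
270 165 174
290 163 173
310 162 172
330 161 170
```

The bar has moved back about 48 mm, so it is fully open. On to the dark tongue.

>>> {"op": "drive_tool", "data": {
  "plan": [
    [0, 0, 0, 0.0197, 0.0419, 0, 0.06],
    [0, 0, 0, 0.0197, 0.0419, 0, 0.06],
    [0, 0, 0, 0.0197, 0.0419, 0, 0.06],
    [0, 0, 0, 0.0197, 0.0419, 0, 0.06],
    [0, 0, 0, 0.0197, 0.0419, 0, 0.06]
  ]
}}

```text
clock: 18.3
tcp_pos: [0.5235, -0.1316, 0.1846]
tcp_rot: [0.0, 0.141, 0.99, -0.0]
contact_force: [0.5, 1.1, 0.7]
gripper_width: 0.0601
gripper_force: 0.0
```

>>> {"op": "drive_tool", "data": {
  "plan": [
    [0, 0, 0, 0.0197, 0.0419, 0, 0.06],
    [0, 0, 0, 0.0197, 0.0419, 0, 0.06],
    [0, 0, 0, 0.0197, 0.0419, 0, 0.06],
    [0, 0, 0, 0.0197, 0.0419, 0, 0.06],
    [0, 0, 0, 0.0197, 0.0419, 0, 0.06]
  ]
}}

```text
clock: 18.8
tcp_pos: [0.4864, 0.0969, 0.1848]
tcp_rot: [0.0, 0.141, 0.99, 0.0]
contact_force: [1.1, -0.9, 0.3]
gripper_width: 0.0599
gripper_force: 0.0
```

>>> {"op": "drive_tool", "data": {
  "plan": [
    [0, 0, 0, 0.0197, 0.0419, 0, 0.06],
    [0, 0, 0, 0, 0, 0.038, 0.06],
    [0, 0, 0, 0, 0, 0, 0.06],
    [0, 0, 0, 0, 0, 0, 0.06]
  ]
}}

```text
clock: 19.2
tcp_pos: [0.4793, 0.1401, 0.1466]
tcp_rot: [-0.001, 0.14, 0.99, -0.0]
contact_force: [0.7, -0.9, 0.1]
gripper_width: 0.06
gripper_force: 0.0
```

```bash
python3 go.py 0.4786 0.14 0.18 -15.8
python3 - <<'E'
from h import *
b=snap('scene')['color'];c=snap('top','t3.png')['color']
cv2.imwrite('pics/v1.png',np.vstack([np.hstack([cv2.resize(b[190:350,270:483],(400,300)),cv2.resize(b[110:260,150:350],(400,300))]),np.hstack([cv2.resize(c[150:250,120:253],(400,300)),cv2.resize(c[135:255,255:415],(400,300))])]))
E
```

```text
19.2 [0.4793 0.1401 0.1466] [-8.000e-04  1.403e-01  9.901e-01 -4.000e-04] [ 0.7 -0.9  0.1] 0.06003149973306126 0.0
yaw y 73.87 rotvec [-0.06 -0.08 -0.33] shift tool [ 0.0007 -0.0003  0.0006] dockaxes [ 0.0007 -0.0002  0.0006] q [-0.1   0.19 -0.35  2.    0.08  0.97  0.8 ]
```

View pics/v1.png

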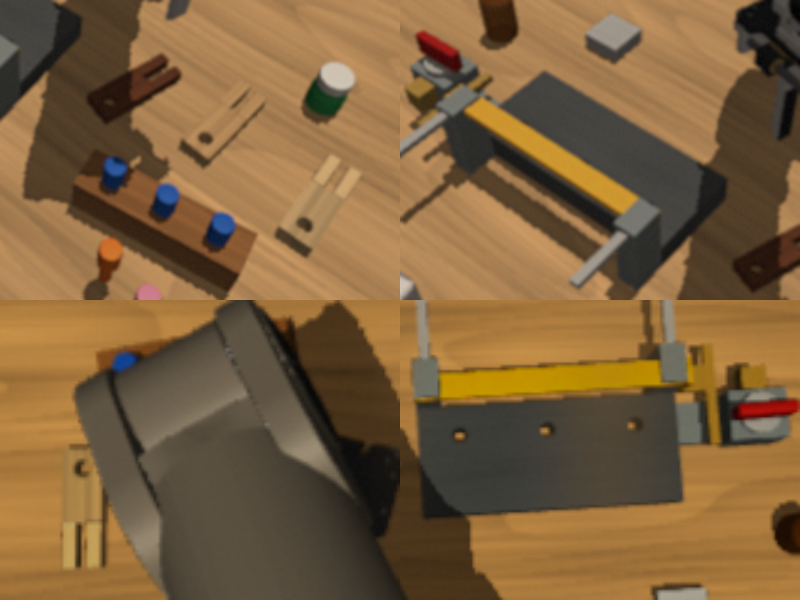

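v1 shows the bar drawn back with the wing now lying across. The dock holes are visible at panel (460,434), (547,429) and (634,425), and all three tongues are unmoved. Next I'll refine the dock holes, and check the dark tongue in the scene view.

Run:
```python
from h import *
c=snap('top');im=cv2.imread('pics/t3.png')
for u,v in((279,188.4),(313.8,186.4),(348.5,184.8)):
    a=int(u)-5;b=int(v)-5;p=im[b:b+11,a:a+11].astype(float);g=p[:,:,2]-p[:,:,0]; w=np.clip(g-15,0,None)
    Y,X=np.mgrid[b:b+11,a:a+11];q=((w*X).sum()/w.sum(),(w*Y).sum()/w.sum())
    print(np.round(q,2),'z.04',onz(c,*q,.04).round(4),'z0',onz(c,*q,0).round(4),'guess z.04',onz(c,u,v,.04).round(4))
b=snap('scene')
A=lambda U,V:(270+(U+.5)*213/400-.5,190+(V+.5)*160/300-.5)
Bq=lambda U,V:(150+(U-400+.5)/2-.5,110+(V+.5)/2-.5)
print('D hole scene',onz(b,*A(112,104),.018),'M',onz(b,*A(206,138),.018),'L',onz(b,*A(305,224),.018))
print('Dtip',(onz(b,*A(165,58),.018)+onz(b,*A(178,70),.018))/2)
for n,P in dict(D=[.5171,.1291,.018],M=[.4894,.25,.018],L=[.5107,.3879,.018]).items(): print(n,((proj(b,[P])[0]-[270,190])*[400/213,300/160]).round(1))
```

```text
[278.42 189.05] z.04 [ 0.5478 -0.0099  0.04  ] z0 [ 0.5533 -0.0102  0.    ] guess z.04 [ 0.5497 -0.0117  0.04  ]
[312.62 187.01] z.04 [ 0.5512 -0.1121  0.04  ] z0 [ 0.5568 -0.1159  0.    ] guess z.04 [ 0.5529 -0.1157  0.04  ]
[347.31 184.18] z.04 [ 0.557  -0.2159  0.04  ] z0 [ 0.5628 -0.2232  0.    ] guess z.04 [ 0.555  -0.2193  0.04  ]
D hole scene [0.52538943 0.13810878 0.018     ] M [0.49137202 0.25049135 0.018     ] L [0.51317701 0.38877896 0.018     ]
Dtip [0.42742509 0.15971742 0.018     ]
D [109.7  95.2]
M [206.1 136.2]
L [304.9 221.4]
```

Run:
```python
from h import *
b=snap('scene');ims=[cv2.imread('pics/scene1.png'),b['color']]
out=[]
for im in ims:
    g=im[210:260,310:375].astype(int);m=((g[:,:,2]<95)&(g[:,:,2]-g[:,:,0]>20)&(g[:,:,1]<g[:,:,2]*.6)).astype(np.uint8)
    n,l,s,ce=cv2.connectedComponentsWithStats(m);i=1+np.argmax(s[1:,4]);print(s[i],ce[i]+[310,210])
    out.append(cv2.resize(im[210:260,310:375],(400,308),interpolation=cv2.INTER_CUBIC))
cv2.imwrite('pics/d.png',np.hstack(out))
```

```text
[  8  10  48  34 654] [339.82568807 237.00152905]
[  7  10  48  35 637] [340.16012559 236.90266876]
```

View pics/d.png

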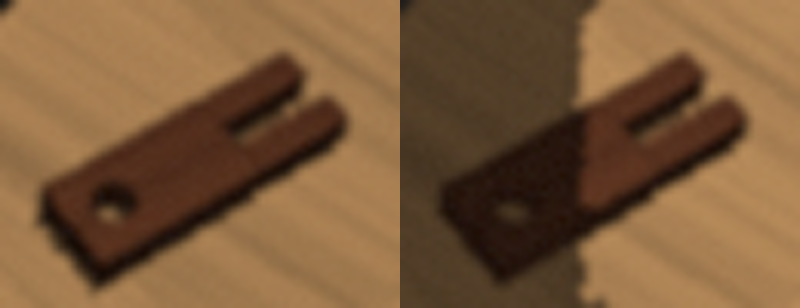

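View d shows the dark tongue unmoved, with its hole at about (328.4,243.0) in scene. Going down to grip it.

>>> {"op": "drive_tool", "data": {
  "plan": [
    [0, 0, -0.3, -0.002, 0.0, 0.045, 0.07],
    [0, 0, 0, 0, 0, 0.045, 0.07],
    [0, 0, 0, 0, 0, 0.045, 0.07],
    [0, 0, 0, 0, 0, 0.03, 0.07],
    [0, 0, 0, 0, 0, 0.01, 0.07]
  ]
}}

```text
clock: 19.95
tcp_pos: [0.4802, 0.1395, -0.0307]
tcp_rot: [-0.002, 0.137, 0.991, -0.001]
contact_force: [0.0, 0.1, 1.2]
gripper_width: 0.07
gripper_force: 0.0
```

>>> {"op": "drive_tool", "data": {
  "plan": [
    [0, 0, 0, 0, 0, 0, 0.07],
    [0, 0, 0, 0, 0, 0, 0.0],
    [0, 0, 0, 0, 0, 0, 0.0],
    [0, 0, 0, 0, 0, 0, 0.0],
    [0, 0, 0, 0, 0, 0, 0.0]
  ],
  "force": 25
}}

```text
clock: 20.45
tcp_pos: [0.4821, 0.1404, -0.0276]
tcp_rot: [0.001, 0.136, 0.991, 0.0]
contact_force: [0.6, 0.9, 0.6]
gripper_width: 0.0413
gripper_force: 0.5
```

>>> {"op": "drive_tool", "data": {
  "plan": [
    [0, 0, 0, 0, 0, 0, 0.0],
    [0, 0, 0, 0, 0, 0, 0.0],
    [0, 0, 0, 0, 0, 0, 0.0]
  ]
}}

```text
clock: 20.75
tcp_pos: [0.4822, 0.1405, -0.0277]
tcp_rot: [0.001, 0.136, 0.991, 0.0]
contact_force: [-1.1, -0.8, 11.3]
gripper_width: 0.0396
gripper_force: 25.0
```

```bash
python3 go.py 0.4816 0.141 0.005 -15.8
```

```text
20.75 [ 0.4822  0.1405 -0.0277] [6.000e-04 1.364e-01 9.907e-01 2.000e-04] [-1.1 -0.8 11.3] 0.03956550714632299 25.000942647457123
yaw y 74.32 rotvec [0.03 0.06 0.12] shift tool [0.0007 0.0004 0.0013] dockaxes [0.0007 0.0003 0.0013] q [-0.16  0.45 -0.3   2.13  0.23  0.6   0.68]
```

Tongue held (39.6 mm). Lift, align with the dock axes, and carry it to hole2.

>>> {"op": "drive_tool", "data": {
  "plan": [
    [0, 0, 0, 0, 0, -0.03, 0.0],
    [0, 0, 0, 0, 0, -0.035, 0.0],
    [0, 0, 0, 0, 0, -0.035, 0.0],
    [0, 0, -6, 0, 0, 0, 0.0],
    [0, 0, -6, 0, 0, 0, 0.0]
  ]
}}

```text
clock: 21.25
tcp_pos: [0.4823, 0.1404, 0.0729]
tcp_rot: [0.001, 0.03, 1.0, 0.0]
contact_force: [-0.1, 0.4, -1.7]
gripper_width: 0.0399
gripper_force: 25.0
```

>>> {"op": "drive_tool", "data": {
  "plan": [
    [0, 0, -5.8, 0, 0, 0, 0.0],
    [0, 0, 0, -0.006, -0.038, 0, 0.0],
    [0, 0, 0, -0.006, -0.038, 0, 0.0],
    [0, 0, 0, -0.006, -0.038, 0, 0.0],
    [0, 0, 0, -0.0064, -0.039, 0, 0.0]
  ]
}}

```text
clock: 21.75
tcp_pos: [0.5116, -0.0131, 0.0718]
tcp_rot: [0.0, -0.019, 1.0, -0.0]
contact_force: [1.4, 0.4, -2.1]
gripper_width: 0.0395
gripper_force: 25.0
```

>>> {"op": "drive_tool", "data": {
  "plan": [
    [0, 0, 0, 0, 0, 0, 0.0],
    [0, 0, 0, 0, 0, 0, 0.0],
    [0, 0, 0, 0, 0, 0, 0.0]
  ]
}}

```text
clock: 22.05
tcp_pos: [0.5114, -0.0107, 0.0716]
tcp_rot: [-0.0, -0.019, 1.0, 0.0]
contact_force: [0.1, 2.3, -1.4]
gripper_width: 0.0398
gripper_force: 25.0
```

```bash
python3 go.py 0.5123 -0.0114 0.0465 2.1
```

```text
22.05 [ 0.5114 -0.0107  0.0716] [-0.000e+00 -1.900e-02  9.998e-01  1.000e-04] [ 0.1  2.3 -1.4] 0.03981943171917531 24.996552765369415
yaw y 92.18 rotvec [ 0.02 -0.    0.08] shift tool [-0.0008 -0.0007  0.0591] dockaxes [-0.0008 -0.0007  0.0591] q [ 0.18  0.3  -0.33  2.05  0.13  0.81  1.38]
```

>>> {"op": "drive_tool", "data": {
  "plan": [
    [0, 0, 0, -0.0008, -0.0007, 0.03, 0.0],
    [0, 0, 0, 0, 0, 0.02, 0.0],
    [0, 0, 0, 0, 0, 0.007, 0.0],
    [0, 0, 0, 0, 0, 0, 0.0],
    [0, 0, 0, 0, 0, 0, 0.0]
  ]
}}

```text
clock: 22.55
tcp_pos: [0.5128, -0.0118, 0.0152]
tcp_rot: [0.0, -0.019, 1.0, 0.0]
contact_force: [0.9, 0.5, -0.9]
gripper_width: 0.0394
gripper_force: 25.0
```

>>> {"op": "drive_tool", "data": {
  "plan": [
    [0, 0, 0, 0, 0, 0.0015, 0.0],
    [0, 0, 0, 0, 0, 0.0, 0.0]
  ]
}}

```text
clock: 22.75
tcp_pos: [0.5129, -0.0123, 0.0136]
tcp_rot: [0.001, -0.019, 1.0, -0.0]
contact_force: [0.4, -0.6, -1.4]
gripper_width: 0.04
gripper_force: 25.0
```

>>> {"op": "drive_tool", "data": {
  "plan": [
    [0, 0, 0, 0, 0, 0.0012, 0.0],
    [0, 0, 0, 0, 0, 0.0, 0.0]
  ]
}}

```text
clock: 22.95
tcp_pos: [0.5128, -0.0124, 0.0123]
tcp_rot: [0.0, -0.019, 1.0, -0.0]
contact_force: [-2.0, -0.4, 5.8]
gripper_width: 0.0398
gripper_force: 25.0
```

```bash
python3 go.py 0.5123 -0.0114 0.0465 2.1
```

```text
22.95 [ 0.5128 -0.0124  0.0123] [ 4.000e-04 -1.850e-02  9.998e-01 -1.000e-04] [-2.  -0.4  5.8] 0.039806258162096764 24.997689127922058
yaw y 92.12 rotvec [-0.01  0.05  0.02] shift tool [ 0.0005  0.001  -0.0002] dockaxes [ 0.0005  0.001  -0.0002] q [ 0.16  0.39 -0.31  2.08  0.18  0.69  1.34]
```

>>> {"op": "drive_tool", "data": {
  "plan": [
    [0, 0, 0, 0, 0, 0, 0.06],
    [0, 0, 0, 0, 0, 0, 0.06],
    [0, 0, 0, 0, 0, 0, 0.06],
    [0, 0, 0, 0, 0, 0, 0.06]
  ]
}}

```text
clock: 23.35
tcp_pos: [0.5124, -0.0124, 0.0117]
tcp_rot: [-0.0, -0.019, 1.0, -0.0]
contact_force: [1.0, -0.6, 0.1]
gripper_width: 0.0599
gripper_force: 0.0
```

>>> {"op": "drive_tool", "data": {
  "plan": [
    [0, 0, 0, 0, 0, -0.03, 0.06],
    [0, 0, 0, 0, 0, -0.04, 0.06],
    [0, 0, 0, 0, 0, -0.04, 0.06],
    [0, 0, 0, -0.0, 0.045, 0, 0.06],
    [0, 0, 0, 0, 0.045, 0, 0.06]
  ]
}}

```text
clock: 23.85
tcp_pos: [0.51, 0.0777, 0.1232]
tcp_rot: [0.001, -0.017, 1.0, -0.0]
contact_force: [1.0, 1.4, -0.1]
gripper_width: 0.0599
gripper_force: 0.0
```

>>> {"op": "drive_tool", "data": {
  "plan": [
    [0, 0, 0, -0.02, 0.045, 0, 0.05],
    [0, 0, 0, -0.02, 0.04, 0, 0.05],
    [0, 0, 0, -0.02, 0.04, 0, 0.05],
    [0, 0, 0, -0.02, 0, 0, 0.05],
    [0, 0, 0, -0.02, 0, 0, 0.05]
  ]
}}

```text
clock: 24.35
tcp_pos: [0.6046, 0.208, 0.1214]
tcp_rot: [-0.0, -0.02, 1.0, 0.0]
contact_force: [0.5, -0.3, -1.2]
gripper_width: 0.0496
gripper_force: 0.0
```

```bash
cat > pins.py <<'E'
from h import *
cs=[snap('top'),snap('scene')];ims=[cv2.imread('pics/top1.png'),cv2.imread('pics/scene1.png')]
L=[]
for im in ims:
    h=cv2.cvtColor(im,cv2.COLOR_BGR2HSV);m=cv2.inRange(h,(104,110,30),(130,255,255))
    n,l,s,ce=cv2.connectedComponentsWithStats(m)
    L.append(sorted([tuple(ce[i]) for i in range(1,n) if s[i,4]>25]))
a=sorted(L[0]);b=sorted(L[1],reverse=True);print(len(a),len(b))
for p,q in zip(a,b):
    o1,d1=ray(cs[0],*p);o2,d2=ray(cs[1],*q)
    t=np.linalg.lstsq(np.stack([d1,-d2],1),o2-o1,rcond=None)[0];x,y=o1+t[0]*d1,o2+t[1]*d2
    print('mid',((x+y)/2).round(4),'gap',(y-x).round(4),'top@.073',onz(cs[0],*p,.073).round(4),'scene@.073',onz(cs[1],*q,.073).round(4))
E
python3 pins.py; python3 go.py .624 .209 .13
```

```text
3 3
mid [0.6042 0.3264 0.0696] gap [ 0.0008 -0.0016 -0.0003] top@.073 [0.6032 0.3263 0.073 ] scene@.073 [0.6064 0.3259 0.073 ]
mid [0.6139 0.267  0.0698] gap [ 0.001  -0.0017 -0.0002] top@.073 [0.6128 0.2672 0.073 ] scene@.073 [0.616  0.2667 0.073 ]
mid [0.6235 0.2075 0.0701] gap [ 0.0009 -0.0015 -0.0001] top@.073 [0.6224 0.2077 0.073 ] scene@.073 [0.6254 0.2074 0.073 ]
24.45 [0.606  0.2063 0.1211] [-1.000e-04 -1.830e-02  9.998e-01  1.000e-04] [ 0.6 -0.6  1. ] 0.05002276573474409 0.0
yaw y 92.09 rotvec [ 0.01 -0.01 -0.01] shift tool [-0.0181  0.0021  0.0251] dockaxes [-0.0181  0.0021  0.0251] q [-0.12  0.45 -0.41  1.71  0.2   1.02  1.01]
```

>>> {"op": "drive_tool", "data": {
  "plan": [
    [0, 0, 0, -0.019, 0.0012, 0.0, 0.05],
    [0, 0, 0, 0, 0, 0.035, 0.05],
    [0, 0, 0, 0, 0, 0.035, 0.05],
    [0, 0, 0, 0, 0, 0.015, 0.05],
    [0, 0, 0, 0, 0, 0.009, 0.05]
  ]
}}

```text
clock: 24.95
tcp_pos: [0.6223, 0.2078, 0.0267]
tcp_rot: [-0.001, -0.019, 1.0, -0.0]
contact_force: [0.5, -0.2, -0.4]
gripper_width: 0.0499
gripper_force: 0.0
```

>>> {"op": "drive_tool", "data": {
  "plan": [
    [0, 0, 0, 0, 0, 0, 0.05],
    [0, 0, 0, 0, 0, 0, 0.0],
    [0, 0, 0, 0, 0, 0, 0.0],
    [0, 0, 0, 0, 0, 0, 0.0],
    [0, 0, 0, 0, 0, 0, 0.0]
  ],
  "force": 40
}}

```text
clock: 25.45
tcp_pos: [0.6237, 0.2082, 0.0286]
tcp_rot: [0.001, -0.019, 1.0, 0.0]
contact_force: [-0.6, -0.6, 5.1]
gripper_width: 0.0232
gripper_force: 40.0
```

>>> {"op": "drive_tool", "data": {
  "plan": [
    [0, 0, 0, 0, 0, 0, 0.0],
    [0, 0, 0, 0, 0, 0, 0.0]
  ]
}}

```text
clock: 25.65
tcp_pos: [0.6238, 0.2083, 0.0286]
tcp_rot: [0.0, -0.019, 1.0, 0.0]
contact_force: [-1.0, -0.7, 6.0]
gripper_width: 0.0236
gripper_force: 40.0
```

```bash
python3 go.py .625 .208 .061
```

```text
25.65 [0.6238 0.2083 0.0286] [ 5.000e-04 -1.850e-02  9.998e-01  1.000e-04] [-1.  -0.7  6. ] 0.023625707689829068 40.002002120018005
yaw y 92.12 rotvec [0.01 0.06 0.02] shift tool [-0.0012 -0.0003  0.0016] dockaxes [-0.0012 -0.0003  0.0016] q [-0.14  0.57 -0.38  1.74  0.26  0.88  0.98]
```

Pin held (23.6 mm). Lift it and carry it to hole2.

>>> {"op": "drive_tool", "data": {
  "plan": [
    [0, 0, 0, 0, 0, -0.03, 0.0],
    [0, 0, 0, 0, 0, -0.03, 0.0],
    [0, 0, 0, 0, 0, -0.03, 0.0],
    [0, 0, 0, 0, 0, -0.005, 0.0],
    [0, 0, 0, 0, 0, 0, 0.0]
  ]
}}

```text
clock: 26.15
tcp_pos: [0.6238, 0.2082, 0.1238]
tcp_rot: [0.001, -0.018, 1.0, 0.0]
contact_force: [0.7, 0.0, -2.3]
gripper_width: 0.0231
gripper_force: 40.0
```

>>> {"op": "drive_tool", "data": {
  "plan": [
    [0, 0, 0, 0.0162, -0.0432, 0, 0.0],
    [0, 0, 0, 0.0162, -0.0432, 0, 0.0],
    [0, 0, 0, 0.0162, -0.0432, 0, 0.0],
    [0, 0, 0, 0.0162, -0.0432, 0, 0.0],
    [0, 0, 0, 0.016, -0.0432, 0, 0.0]
  ]
}}

```text
clock: 26.65
tcp_pos: [0.5489, -0.0125, 0.1214]
tcp_rot: [-0.001, -0.019, 1.0, -0.0]
contact_force: [1.4, -0.1, 0.0]
gripper_width: 0.0236
gripper_force: 40.0
```

>>> {"op": "drive_tool", "data": {
  "plan": [
    [0, 0, 0, 0, 0, 0, 0.0],
    [0, 0, 0, 0, 0, 0, 0.0],
    [0, 0, 0, 0, 0, 0, 0.0]
  ]
}}

```text
clock: 26.95
tcp_pos: [0.5504, -0.0097, 0.1221]
tcp_rot: [-0.0, -0.019, 1.0, 0.0]
contact_force: [0.6, 1.2, 0.1]
gripper_width: 0.0237
gripper_force: 40.0
```

```bash
python3 go.py .551 -.0105 .12
python3 - <<'E'
from h import *
b=snap('scene','s4.png');c=snap('top','t4.png')
# dark tongue lies on dock, pin above: save crops
for n,P in dict(hole=[.549,-.0107,.058],tip=[.449,-.0144,.058],pintip=[.549,-.0107,.095]).items(): print(n,proj(b,[P]).round(1),proj(c,[P]).round(1))
cv2.imwrite('pics/v2.png',cv2.resize(b['color'][150:240,240:360],(800,600),interpolation=cv2.INTER_CUBIC))
E
```

```text
26.95 [ 0.5504 -0.0097  0.1221] [-5.000e-04 -1.910e-02  9.998e-01  3.000e-04] [0.6 1.2 0.1] 0.023743469878092265 39.999945759773254
yaw y 92.19 rotvec [ 0.03 -0.05  0.09] shift tool [-0.0006 -0.0008  0.0361] dockaxes [-0.0005 -0.0008  0.0361] q [ 0.21  0.3  -0.37  1.92  0.13  0.95  1.39]
hole [[273.8 207.5]] [[278.7 187.8]]
tip [[299.4 182.5]] [[280.9 221.8]]
pintip [[273.5 197.5]] [[278.7 186. ]]
```

View pics/v2.png

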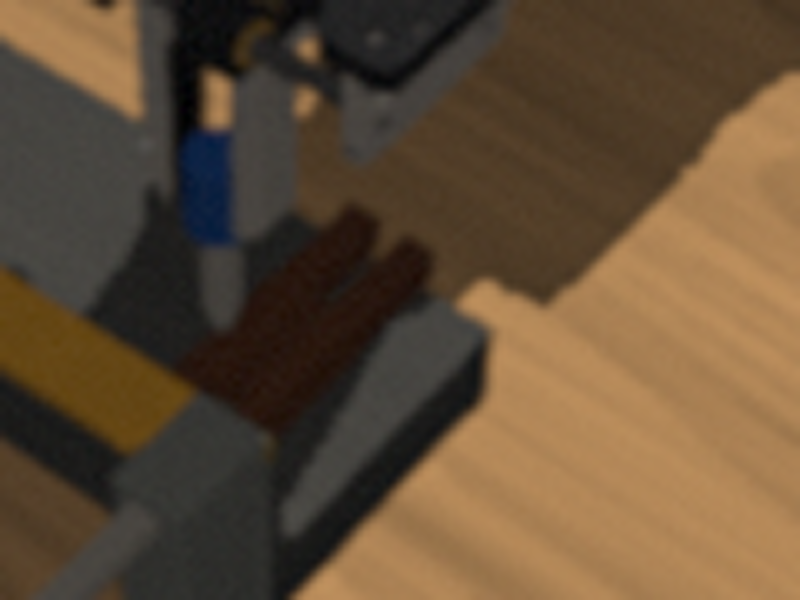

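v2 (my last picture) shows the dark tongue on the dock, fork to the front. The pin tip is at about (222,325), within about 1 px of its predicted spot above the hole. I'll insert by feel.

>>> {"op": "drive_tool", "data": {
  "plan": [
    [0, 0, 0, -0.0005, -0.0007, 0.02, 0.0],
    [0, 0, 0, 0, 0, 0.014, 0.0],
    [0, 0, 0, 0, 0, 0, 0.0]
  ]
}}

```text
clock: 27.35
tcp_pos: [0.5498, -0.0107, 0.0867]
tcp_rot: [-0.002, -0.019, 1.0, 0.0]
contact_force: [-0.1, 0.4, -1.2]
gripper_width: 0.0229
gripper_force: 40.0
```

>>> {"op": "drive_tool", "data": {
  "plan": [
    [0, 0, 0, 0, 0, 0.003, 0.0],
    [0, 0, 0, 0, 0, 0.003, 0.0],
    [0, 0, 0, 0, 0, 0, 0.0]
  ]
}}

```text
clock: 27.65
tcp_pos: [0.5512, -0.0113, 0.0828]
tcp_rot: [0.0, -0.019, 1.0, -0.0]
contact_force: [0.6, -0.2, -1.1]
gripper_width: 0.0231
gripper_force: 40.0
```

>>> {"op": "drive_tool", "data": {
  "plan": [
    [0, 0, 0, 0, 0, 0.003, 0.0],
    [0, 0, 0, 0, 0, 0.003, 0.0],
    [0, 0, 0, 0, 0, 0, 0.0]
  ]
}}

```text
clock: 27.95
tcp_pos: [0.5509, -0.0115, 0.0765]
tcp_rot: [-0.0, -0.019, 1.0, -0.0]
contact_force: [-0.7, -0.3, -0.3]
gripper_width: 0.0234
gripper_force: 40.0
```

>>> {"op": "drive_tool", "data": {
  "plan": [
    [0, 0, 0, 0, 0, 0.003, 0.0],
    [0, 0, 0, 0, 0, 0.003, 0.0],
    [0, 0, 0, 0, 0, 0, 0.0]
  ]
}}

```text
clock: 28.25
tcp_pos: [0.5508, -0.0114, 0.0703]
tcp_rot: [-0.0, -0.019, 1.0, -0.0]
contact_force: [-0.2, -0.5, -0.6]
gripper_width: 0.0231
gripper_force: 40.0
```

>>> {"op": "drive_tool", "data": {
  "plan": [
    [0, 0, 0, 0, 0, 0.003, 0.0],
    [0, 0, 0, 0, 0, 0.003, 0.0],
    [0, 0, 0, 0, 0, 0, 0.0]
  ]
}}

```text
clock: 28.55
tcp_pos: [0.5508, -0.0114, 0.0643]
tcp_rot: [-0.0, -0.019, 1.0, -0.0]
contact_force: [-0.4, 0.1, -0.5]
gripper_width: 0.0233
gripper_force: 40.0
```

>>> {"op": "drive_tool", "data": {
  "plan": [
    [0, 0, 0, 0, 0, 0.003, 0.0],
    [0, 0, 0, 0, 0, 0.003, 0.0],
    [0, 0, 0, 0, 0, 0, 0.0]
  ]
}}

```text
clock: 28.85
tcp_pos: [0.5508, -0.0114, 0.0583]
tcp_rot: [-0.0, -0.019, 1.0, -0.0]
contact_force: [0.5, 0.7, -0.8]
gripper_width: 0.0231
gripper_force: 40.0
```

>>> {"op": "drive_tool", "data": {
  "plan": [
    [0, 0, 0, 0, 0, 0.005, 0.0],
    [0, 0, 0, 0, 0, 0.005, 0.0],
    [0, 0, 0, 0, 0, 0, 0.0]
  ]
}}

```text
clock: 29.15
tcp_pos: [0.5506, -0.0114, 0.048]
tcp_rot: [-0.001, -0.019, 1.0, -0.0]
contact_force: [0.3, 0.5, -0.3]
gripper_width: 0.0234
gripper_force: 40.0
```

>>> {"op": "drive_tool", "data": {
  "plan": [
    [0, 0, 0, 0, 0, 0.005, 0.0],
    [0, 0, 0, 0, 0, 0.005, 0.0],
    [0, 0, 0, 0, 0, 0, 0.0]
  ]
}}

```text
clock: 29.45
tcp_pos: [0.5506, -0.0114, 0.038]
tcp_rot: [-0.001, -0.019, 1.0, -0.0]
contact_force: [-0.1, -0.0, -1.3]
gripper_width: 0.0231
gripper_force: 40.0
```

>>> {"op": "drive_tool", "data": {
  "plan": [
    [0, 0, 0, 0, 0, 0.003, 0.0],
    [0, 0, 0, 0, 0, 0.0015, 0.0],
    [0, 0, 0, 0, 0, 0.001, 0.0],
    [0, 0, 0, 0, 0, 0.0, 0.0]
  ]
}}

```text
clock: 29.85
tcp_pos: [0.551, -0.0114, 0.0332]
tcp_rot: [-0.0, -0.019, 1.0, -0.0]
contact_force: [-0.1, 0.5, -0.8]
gripper_width: 0.0234
gripper_force: 40.0
```

>>> {"op": "drive_tool", "data": {
  "plan": [
    [0, 0, 0, 0, 0, 0.001, 0.0],
    [0, 0, 0, 0, 0, 0.0, 0.0]
  ]
}}

```text
clock: 30.05
tcp_pos: [0.5513, -0.0114, 0.0325]
tcp_rot: [0.0, -0.019, 1.0, -0.0]
contact_force: [-1.6, -0.7, 3.0]
gripper_width: 0.0232
gripper_force: 40.0
```

>>> {"op": "drive_tool", "data": {
  "plan": [
    [0, 0, 0, 0, 0, 0.001, 0.0],
    [0, 0, 0, 0, 0, 0.0, 0.0]
  ]
}}

```text
clock: 30.25
tcp_pos: [0.5515, -0.0114, 0.0324]
tcp_rot: [0.0, -0.019, 1.0, -0.0]
contact_force: [-6.9, -0.2, 20.6]
gripper_width: 0.0231
gripper_force: 40.0
```

>>> {"op": "drive_tool", "data": {
  "plan": [
    [0, 0, 0, 0, 0, 0.001, 0.0],
    [0, 0, 0, 0, 0, 0.0, 0.0]
  ]
}}

```text
clock: 30.45
tcp_pos: [0.5516, -0.0114, 0.0323]
tcp_rot: [0.001, -0.019, 1.0, -0.0]
contact_force: [-12.3, -0.6, 36.9]
gripper_width: 0.0234
gripper_force: 40.0
```

Pin 1 is home: firm contact at the predicted height. Release, go to the middle tongue, and check that it hasn't moved.

>>> {"op": "drive_tool", "data": {
  "plan": [
    [0, 0, 0, 0, 0, -0.0025, 0.05],
    [0, 0, 0, 0, 0, 0, 0.05],
    [0, 0, 0, 0, 0, 0, 0.05],
    [0, 0, 0, 0, 0, 0, 0.05],
    [0, 0, 0, 0, 0, 0, 0.05]
  ]
}}

```text
clock: 30.95
tcp_pos: [0.551, -0.0114, 0.0325]
tcp_rot: [-0.0, -0.019, 1.0, 0.0]
contact_force: [0.1, -0.4, 0.2]
gripper_width: 0.0501
gripper_force: 0.0
```

>>> {"op": "drive_tool", "data": {
  "plan": [
    [0, 0, 0, 0, 0, -0.03, 0.05],
    [0, 0, 0, 0, 0, -0.04, 0.05],
    [0, 0, 0, 0, 0, -0.035, 0.05],
    [0, 0, 0, 0.0149, 0.0447, 0, 0.07],
    [0, 0, 0, 0.0149, 0.0447, 0, 0.07]
  ]
}}

```text
clock: 31.45
tcp_pos: [0.5184, 0.077, 0.1388]
tcp_rot: [0.001, -0.017, 1.0, 0.0]
contact_force: [0.4, 0.5, -0.1]
gripper_width: 0.0629
gripper_force: 0.0
```

```bash
cat > chk.py <<'E'
from h import *
import sys
t0=[cv2.imread('pics/top1.png'),cv2.imread('pics/scene1.png')];n=[snap('top','t_%s.png'%sys.argv[1]),snap('scene','s_%s.png'%sys.argv[1])]
P=dict(M=[.4495,.2526,.018],L=[.4707,.3876,.018],D=[.4786,.14,.018])
for k in sys.argv[2]:
    for i in (0,1):
        u=proj(n[i],[P[k]])[0].astype(int);w=(13,24) if i==0 else (26,26)
        T=t0[i][u[1]-w[1]:u[1]+w[1],u[0]-w[0]:u[0]+w[0]]
        y0,x0=u[1]-w[1]-25,u[0]-w[0]-25
        S=n[i]['color'][y0:u[1]+w[1]+25,x0:u[0]+w[0]+25]
        r_=cv2.matchTemplate(S,T,cv2.TM_CCOEFF_NORMED);_,v,_,l=cv2.minMaxLoc(r_);print(k,'top scene'.split()[i],'score',round(v,3),'shift',(l[0]-25,l[1]-25),'at0',round(float(r_[25,25]),3))
E
python3 chk.py 5 ML; python3 go.py .4525 .2536 .15 -3.7
```

```text
M top score 0.976 shift (0, 0) at0 0.976
M scene score 0.783 shift (0, 0) at0 0.783
L top score 0.965 shift (0, 0) at0 0.965
L scene score 0.755 shift (0, 0) at0 0.755
31.55 [0.5162 0.0825 0.1383] [ 2.000e-04 -2.190e-02  9.998e-01  7.000e-04] [ 0.6 -0.   1. ] 0.06885996188874156 0.0
yaw y 92.51 rotvec [0.09 0.02 6.21] shift tool [0.0561 0.1737 0.0225] dockaxes [0.0746 0.1666 0.0223] q [ 0.1   0.24 -0.43  1.96  0.12  0.97  1.22]
```

>>> {"op": "drive_tool", "data": {
  "plan": [
    [0, 0, 0, 0.0149, 0.0447, 0, 0.07],
    [0, 0, 0, 0.0149, 0.0447, 0, 0.07],
    [0, 0, 0, 0.0149, 0.0447, 0, 0.07],
    [0, 0, 0, 0.0149, 0.0447, 0, 0.07],
    [0, 0, 5.8, 0, 0, 0.04, 0.07]
  ]
}}

```text
clock: 32.05
tcp_pos: [0.4521, 0.261, 0.1013]
tcp_rot: [0.003, 0.029, 1.0, 0.003]
contact_force: [1.6, -0.7, -0.1]
gripper_width: 0.0702
gripper_force: 0.0
```

>>> {"op": "drive_tool", "data": {
  "plan": [
    [0, 0, 0, 0, 0, 0.03, 0.07],
    [0, 0, 0, 0, 0, 0, 0.07],
    [0, 0, 0, 0, 0, 0, 0.07],
    [0, 0, 0, 0, 0, 0, 0.07]
  ]
}}

```text
clock: 32.45
tcp_pos: [0.4528, 0.2536, 0.0693]
tcp_rot: [0.001, 0.032, 0.999, 0.0]
contact_force: [0.6, 0.3, -0.7]
gripper_width: 0.0703
gripper_force: 0.0
```

```bash
python3 go.py .4525 .2536 .006 -3.7
```

```text
32.45 [0.4528 0.2536 0.0693] [7.000e-04 3.210e-02 9.995e-01 5.000e-04] [ 0.6  0.3 -0.7] 0.0702747044857652 0.0
yaw y 86.32 rotvec [0.06 0.08 0.02] shift tool [ 0.0004 -0.0001  0.0973] dockaxes [ 0.0003 -0.      0.0973] q [-0.21  0.34 -0.5   2.03  0.22  0.83  0.67]
```

>>> {"op": "drive_tool", "data": {
  "plan": [
    [0, 0, 0, 0, 0, 0.04, 0.07],
    [0, 0, 0, 0, 0, 0.035, 0.07],
    [0, 0, 0, 0, 0, 0.015, 0.07],
    [0, 0, 0, 0, 0, 0.007, 0.07],
    [0, 0, 0, 0, 0, 0, 0.07]
  ]
}}

```text
clock: 32.95
tcp_pos: [0.4522, 0.2535, -0.0287]
tcp_rot: [0.0, 0.032, 0.999, 0.0]
contact_force: [0.1, -0.3, 0.1]
gripper_width: 0.0701
gripper_force: 0.0
```

>>> {"op": "drive_tool", "data": {
  "plan": [
    [0, 0, 0, 0, 0, 0, 0.0],
    [0, 0, 0, 0, 0, 0, 0.0],
    [0, 0, 0, 0, 0, 0, 0.0],
    [0, 0, 0, 0, 0, 0, 0.0],
    [0, 0, 0, 0, 0, 0, 0.0]
  ],
  "force": 25
}}

```text
clock: 33.45
tcp_pos: [0.4521, 0.2534, -0.0288]
tcp_rot: [0.0, 0.032, 0.999, 0.0]
contact_force: [-0.3, -0.3, 8.2]
gripper_width: 0.0401
gripper_force: 24.9
```

>>> {"op": "drive_tool", "data": {
  "plan": [
    [0, 0, 0, 0, 0, 0, 0.0],
    [0, 0, 0, 0, 0, 0, 0.0],
    [0, 0, 0, 0, 0, 0, 0.0]
  ]
}}

```text
clock: 33.75
tcp_pos: [0.4521, 0.2534, -0.0287]
tcp_rot: [0.0, 0.032, 0.999, 0.0]
contact_force: [-1.1, -2.0, 7.7]
gripper_width: 0.0397
gripper_force: 24.9
```

```bash
python3 go.py .4525 .2536 .006 -3.7
```

```text
33.75 [ 0.4521  0.2534 -0.0287] [3.000e-04 3.210e-02 9.995e-01 0.000e+00] [-1.1 -2.   7.7] 0.03967781199316011 24.94967669248581
yaw y 86.32 rotvec [0.   0.03 0.02] shift tool [-0.0004  0.0003 -0.0007] dockaxes [-0.0004  0.0003 -0.0007] q [-0.28  0.49 -0.44  2.08  0.34  0.64  0.57]
```

>>> {"op": "drive_tool", "data": {
  "plan": [
    [0, 0, 0, 0, 0, -0.035, 0.0],
    [0, 0, 0, 0, 0, -0.04, 0.0],
    [0, 0, 0, 0, 0, -0.04, 0.0],
    [0, 0, -5.8, 0, 0, 0, 0.0],
    [0, 0, 0, -0.0055, -0.0414, 0, 0.0]
  ]
}}

```text
clock: 34.25
tcp_pos: [0.459, 0.2166, 0.0875]
tcp_rot: [0.001, -0.023, 1.0, 0.002]
contact_force: [1.4, -0.8, -2.3]
gripper_width: 0.0396
gripper_force: 24.9
```

>>> {"op": "drive_tool", "data": {
  "plan": [
    [0, 0, 0, -0.0055, -0.0414, 0, 0.0],
    [0, 0, 0, -0.0055, -0.0414, 0, 0.0],
    [0, 0, 0, -0.0055, -0.0414, 0, 0.0],
    [0, 0, 0, -0.0055, -0.0414, 0, 0.0],
    [0, 0, 0, -0.0055, -0.0414, 0, 0.0]
  ]
}}

```text
clock: 34.75
tcp_pos: [0.4939, 0.0046, 0.0859]
tcp_rot: [0.0, -0.019, 1.0, -0.0]
contact_force: [1.4, 0.7, -1.0]
gripper_width: 0.0397
gripper_force: 24.9
```

>>> {"op": "drive_tool", "data": {
  "plan": [
    [0, 0, 0, -0.0055, -0.0414, 0, 0.0],
    [0, 0, 0, -0.0055, -0.0414, 0, 0.0],
    [0, 0, 0, -0.0055, -0.0414, 0, 0.0],
    [0, 0, 0, 0, 0, 0, 0.0],
    [0, 0, 0, 0, 0, 0, 0.0]
  ]
}}

```text
clock: 35.25
tcp_pos: [0.5148, -0.118, 0.0856]
tcp_rot: [-0.0, -0.018, 1.0, 0.0]
contact_force: [-0.7, 1.3, -1.0]
gripper_width: 0.0399
gripper_force: 24.9
```

```bash
python3 go.py .5155 -.1174 .0463
```

```text
35.25 [ 0.5148 -0.118   0.0856] [-2.000e-04 -1.760e-02  9.998e-01  1.000e-04] [-0.7  1.3 -1. ] 0.039923904200639335 24.93392050266266
yaw y 92.01 rotvec [ 0.01 -0.03 -0.09] shift tool [-0.0007  0.0006  0.0733] dockaxes [-0.0007  0.0006  0.0733] q [ 0.4   0.31 -0.35  2.    0.14  0.86  1.58]
```

>>> {"op": "drive_tool", "data": {
  "plan": [
    [0, 0, 0, -0.0007, 0.0006, 0.035, 0.0],
    [0, 0, 0, 0, 0, 0.03, 0.0],
    [0, 0, 0, 0, 0, 0.008, 0.0],
    [0, 0, 0, 0, 0, 0, 0.0],
    [0, 0, 0, 0, 0, 0, 0.0]
  ]
}}

```text
clock: 35.75
tcp_pos: [0.5162, -0.1158, 0.0135]
tcp_rot: [0.0, -0.019, 1.0, 0.0]
contact_force: [0.1, -0.3, -1.2]
gripper_width: 0.0399
gripper_force: 25.0
```

>>> {"op": "drive_tool", "data": {
  "plan": [
    [0, 0, 0, 0, 0, 0.001, 0.0],
    [0, 0, 0, 0, 0, 0.0, 0.0]
  ]
}}

```text
clock: 35.95
tcp_pos: [0.5162, -0.1166, 0.0124]
tcp_rot: [0.0, -0.019, 1.0, -0.0]
contact_force: [0.3, 0.5, -2.2]
gripper_width: 0.0398
gripper_force: 25.0
```

>>> {"op": "drive_tool", "data": {
  "plan": [
    [0, 0, 0, 0, 0, 0.001, 0.0],
    [0, 0, 0, 0, 0, 0.0, 0.0]
  ]
}}

```text
clock: 36.15
tcp_pos: [0.5158, -0.1167, 0.0109]
tcp_rot: [0.0, -0.019, 1.0, -0.0]
contact_force: [-0.5, -0.4, -1.0]
gripper_width: 0.0395
gripper_force: 25.0
```

>>> {"op": "drive_tool", "data": {
  "plan": [
    [0, 0, 0, 0, -0.0004, 0.001, 0.0],
    [0, 0, 0, 0, 0, 0.0, 0.0]
  ]
}}

```text
clock: 36.35
tcp_pos: [0.516, -0.1169, 0.0102]
tcp_rot: [0.0, -0.019, 1.0, -0.0]
contact_force: [-3.7, 1.7, 8.6]
gripper_width: 0.04
gripper_force: 25.0
```

>>> {"op": "drive_tool", "data": {
  "plan": [
    [0, 0, 0, 0, 0, 0, 0.06],
    [0, 0, 0, 0, 0, 0, 0.06],
    [0, 0, 0, 0, 0, 0, 0.06],
    [0, 0, 0, 0, 0, 0, 0.06]
  ]
}}

```text
clock: 36.75
tcp_pos: [0.5158, -0.117, 0.0097]
tcp_rot: [-0.0, -0.019, 1.0, -0.0]
contact_force: [0.5, -0.2, -0.2]
gripper_width: 0.0601
gripper_force: 0.0
```

>>> {"op": "drive_tool", "data": {
  "plan": [
    [0, 0, 0, 0, 0, -0.04, 0.06],
    [0, 0, 0, 0, 0, -0.04, 0.06],
    [0, 0, 0, 0, 0, -0.04, 0.06],
    [0, 0, 0, -0.01, 0.045, 0, 0.06],
    [0, 0, 0, -0.01, 0.045, 0, 0.06]
  ]
}}

```text
clock: 37.25
tcp_pos: [0.5334, -0.0264, 0.1313]
tcp_rot: [0.001, -0.017, 1.0, -0.0]
contact_force: [0.7, 0.8, 0.1]
gripper_width: 0.0601
gripper_force: 0.0
```

>>> {"op": "drive_tool", "data": {
  "plan": [
    [0, 0, 0, -0.01, 0.045, 0, 0.05],
    [0, 0, 0, -0.01, 0.045, 0, 0.05],
    [0, 0, 0, -0.01, 0.045, 0, 0.05],
    [0, 0, 0, -0.01, 0.045, 0, 0.05],
    [0, 0, 0, -0.01, 0.045, 0, 0.05]
  ]
}}

```text
clock: 37.75
tcp_pos: [0.5741, 0.2022, 0.1297]
tcp_rot: [-0.0, -0.018, 1.0, -0.0]
contact_force: [-0.2, -1.0, 0.2]
gripper_width: 0.0501
gripper_force: 0.0
```

>>> {"op": "drive_tool", "data": {
  "plan": [
    [0, 0, 0, -0.02, 0.03, 0, 0.05],
    [0, 0, 0, -0.02, 0.03, 0, 0.05],
    [0, 0, 0, 0, 0, 0, 0.05],
    [0, 0, 0, 0, 0, 0, 0.05]
  ]
}}

```text
clock: 38.15
tcp_pos: [0.6114, 0.2624, 0.1291]
tcp_rot: [-0.001, -0.019, 1.0, -0.0]
contact_force: [-1.2, -0.6, 0.2]
gripper_width: 0.05
gripper_force: 0.0
```

```bash
python3 go.py .6155 .267 .0625
```

```text
38.15 [0.6114 0.2624 0.1291] [-5.000e-04 -1.920e-02  9.998e-01 -1.000e-04] [-1.2 -0.6  0.2] 0.05000115506396783 0.0
yaw y 92.19 rotvec [-0.01 -0.06  0.09] shift tool [-0.0044  0.0045  0.1006] dockaxes [-0.0042  0.0045  0.1006] q [-0.15  0.49 -0.48  1.64  0.25  1.07  0.91]
```

>>> {"op": "drive_tool", "data": {
  "plan": [
    [0, 0, 0, -0.0042, 0.0047, 0.04, 0.05],
    [0, 0, 0, 0, 0, 0.035, 0.05],
    [0, 0, 0, 0, 0, 0.015, 0.05],
    [0, 0, 0, 0, 0, 0.0106, 0.05],
    [0, 0, 0, 0, 0, 0, 0.05]
  ]
}}

```text
clock: 38.65
tcp_pos: [0.6156, 0.2659, 0.0288]
tcp_rot: [-0.0, -0.018, 1.0, -0.0]
contact_force: [0.2, 0.4, 0.1]
gripper_width: 0.05
gripper_force: 0.0
```

>>> {"op": "drive_tool", "data": {
  "plan": [
    [0, 0, 0, 0, 0, 0, 0.0],
    [0, 0, 0, 0, 0, 0, 0.0],
    [0, 0, 0, 0, 0, 0, 0.0],
    [0, 0, 0, 0, 0, 0, 0.0],
    [0, 0, 0, 0, 0, 0, 0.0]
  ],
  "force": 40
}}

```text
clock: 39.15
tcp_pos: [0.6163, 0.2669, 0.03]
tcp_rot: [0.001, -0.019, 1.0, 0.0]
contact_force: [-1.0, -0.5, 6.2]
gripper_width: 0.0237
gripper_force: 40.0
```

>>> {"op": "drive_tool", "data": {
  "plan": [
    [0, 0, 0, 0, 0, 0, 0.0],
    [0, 0, 0, 0, 0, 0, 0.0]
  ]
}}

```text
clock: 39.35
tcp_pos: [0.6163, 0.2669, 0.03]
tcp_rot: [0.0, -0.019, 1.0, 0.0]
contact_force: [-1.0, -0.7, 7.9]
gripper_width: 0.0231
gripper_force: 40.0
```

```bash
python3 go.py .6155 .267 .0625
```

```text
39.35 [0.6163 0.2669 0.03  ] [ 5.000e-04 -1.860e-02  9.998e-01  1.000e-04] [-1.  -0.7  7.9] 0.023125604244940885 40.001975297927856
yaw y 92.13 rotvec [0.01 0.06 0.03] shift tool [0.0008 0.0001 0.0015] dockaxes [0.0008 0.0001 0.0015] q [-0.18  0.6  -0.44  1.7   0.31  0.91  0.85]
```

>>> {"op": "drive_tool", "data": {
  "plan": [
    [0, 0, 0, 0, 0, -0.04, 0.0],
    [0, 0, 0, 0, 0, -0.04, 0.0],
    [0, 0, 0, 0, 0, -0.04, 0.0],
    [0, 0, 0, 0, 0, 0, 0.0],
    [0, 0, 0, 0.0082, -0.0422, 0, 0.0]
  ]
}}

```text
clock: 39.85
tcp_pos: [0.6089, 0.2298, 0.1503]
tcp_rot: [0.001, -0.022, 1.0, 0.002]
contact_force: [0.1, -0.2, -1.5]
gripper_width: 0.0234
gripper_force: 40.0
```

>>> {"op": "drive_tool", "data": {
  "plan": [
    [0, 0, 0, 0.0082, -0.0422, 0, 0.0],
    [0, 0, 0, 0.0082, -0.0422, 0, 0.0],
    [0, 0, 0, 0.0082, -0.0422, 0, 0.0],
    [0, 0, 0, 0.0082, -0.0422, 0, 0.0],
    [0, 0, 0, 0.0082, -0.0422, 0, 0.0]
  ]
}}

```text
clock: 40.35
tcp_pos: [0.5753, 0.0101, 0.1488]
tcp_rot: [-0.0, -0.019, 1.0, -0.0]
contact_force: [0.4, 0.3, -0.7]
gripper_width: 0.023
gripper_force: 40.0
```

>>> {"op": "drive_tool", "data": {
  "plan": [
    [0, 0, 0, 0.0082, -0.0422, 0, 0.0],
    [0, 0, 0, 0.0082, -0.0422, 0, 0.0],
    [0, 0, 0, 0.0082, -0.0424, 0, 0.0],
    [0, 0, 0, 0, 0, 0, 0.0],
    [0, 0, 0, 0, 0, 0, 0.0]
  ]
}}

```text
clock: 40.85
tcp_pos: [0.5558, -0.1166, 0.1488]
tcp_rot: [-0.0, -0.018, 1.0, -0.0]
contact_force: [-0.7, 1.2, -0.1]
gripper_width: 0.0231
gripper_force: 40.0
```

```bash
python3 go.py .5565 -.1157 .068
```

```text
40.85 [ 0.5558 -0.1166  0.1488] [-2.000e-04 -1.760e-02  9.998e-01 -0.000e+00] [-0.7  1.2 -0.1] 0.023120097149730557 39.998849630355835
yaw y 92.01 rotvec [-0.   -0.02 -0.09] shift tool [-0.0008  0.0009  0.1148] dockaxes [-0.0007  0.0009  0.1148] q [ 0.42  0.3  -0.39  1.85  0.13  1.01  1.58]
```

>>> {"op": "drive_tool", "data": {
  "plan": [
    [0, 0, 0, -0.0003, 0.0004, 0.035, 0.0],
    [0, 0, 0, 0, 0, 0.02, 0.0],
    [0, 0, 0, 0, 0, 0.006, 0.0],
    [0, 0, 0, 0, 0, 0, 0.0]
  ]
}}

```text
clock: 41.25
tcp_pos: [0.5563, -0.114, 0.0877]
tcp_rot: [-0.001, -0.019, 1.0, 0.0]
contact_force: [-0.2, 0.4, 0.4]
gripper_width: 0.0235
gripper_force: 40.0
```

>>> {"op": "drive_tool", "data": {
  "plan": [
    [0, 0, 0, 0, 0, 0.004, 0.0],
    [0, 0, 0, 0, 0, 0.004, 0.0],
    [0, 0, 0, 0, 0, 0, 0.0]
  ]
}}

```text
clock: 41.55
tcp_pos: [0.5566, -0.1153, 0.0803]
tcp_rot: [0.0, -0.019, 1.0, -0.0]
contact_force: [-0.9, -0.7, -0.7]
gripper_width: 0.0233
gripper_force: 40.0
```

>>> {"op": "drive_tool", "data": {
  "plan": [
    [0, 0, 0, 0, 0, 0.003, 0.0],
    [0, 0, 0, 0, 0, 0.003, 0.0],
    [0, 0, 0, 0, 0, 0, 0.0]
  ]
}}

```text
clock: 41.85
tcp_pos: [0.5563, -0.1154, 0.0738]
tcp_rot: [-0.0, -0.019, 1.0, 0.0]
contact_force: [-0.5, 0.6, -1.0]
gripper_width: 0.023
gripper_force: 40.0
```

>>> {"op": "drive_tool", "data": {
  "plan": [
    [0, 0, 0, 0, 0, 0.003, 0.0],
    [0, 0, 0, 0, 0, 0.003, 0.0],
    [0, 0, 0, 0, 0, 0, 0.0]
  ]
}}

```text
clock: 42.15
tcp_pos: [0.5562, -0.1154, 0.0677]
tcp_rot: [-0.0, -0.019, 1.0, 0.0]
contact_force: [0.7, -0.2, -1.0]
gripper_width: 0.0228
gripper_force: 40.0
```

Tip at about 0.040 with no force; continuing down.

>>> {"op": "drive_tool", "data": {
  "plan": [
    [0, 0, 0, 0, 0, 0.003, 0.0],
    [0, 0, 0, 0, 0, 0.003, 0.0],
    [0, 0, 0, 0, 0, 0, 0.0]
  ]
}}

```text
clock: 42.45
tcp_pos: [0.5562, -0.1153, 0.0617]
tcp_rot: [-0.0, -0.019, 1.0, 0.0]
contact_force: [0.2, -0.3, -0.6]
gripper_width: 0.023
gripper_force: 40.0
```

>>> {"op": "drive_tool", "data": {
  "plan": [
    [0, 0, 0, 0, 0, 0.004, 0.0],
    [0, 0, 0, 0, 0, 0.004, 0.0],
    [0, 0, 0, 0, 0, 0, 0.0]
  ]
}}

```text
clock: 42.75
tcp_pos: [0.5561, -0.1153, 0.0535]
tcp_rot: [-0.0, -0.019, 1.0, 0.0]
contact_force: [-0.3, -0.8, -1.0]
gripper_width: 0.0235
gripper_force: 40.0
```

>>> {"op": "drive_tool", "data": {
  "plan": [
    [0, 0, 0, 0, 0, 0.005, 0.0],
    [0, 0, 0, 0, 0, 0.005, 0.0],
    [0, 0, 0, 0, 0, 0, 0.0]
  ]
}}

```text
clock: 43.05
tcp_pos: [0.556, -0.1153, 0.0434]
tcp_rot: [-0.001, -0.019, 1.0, 0.0]
contact_force: [0.2, 0.4, -0.7]
gripper_width: 0.0233
gripper_force: 40.0
```

>>> {"op": "drive_tool", "data": {
  "plan": [
    [0, 0, 0, 0, 0, 0.004, 0.0],
    [0, 0, 0, 0, 0, 0.003, 0.0],
    [0, 0, 0, 0, 0, 0, 0.0]
  ]
}}

```text
clock: 43.35
tcp_pos: [0.5562, -0.1153, 0.0367]
tcp_rot: [-0.0, -0.019, 1.0, 0.0]
contact_force: [1.1, -0.7, 0.0]
gripper_width: 0.0232
gripper_force: 40.0
```

>>> {"op": "drive_tool", "data": {
  "plan": [
    [0, 0, 0, 0, 0, 0.001, 0.0],
    [0, 0, 0, 0, 0, 0.0, 0.0]
  ]
}}

```text
clock: 43.55
tcp_pos: [0.5565, -0.1154, 0.0362]
tcp_rot: [-0.0, -0.019, 1.0, -0.0]
contact_force: [-0.6, -0.4, -0.8]
gripper_width: 0.0233
gripper_force: 40.0
```

>>> {"op": "drive_tool", "data": {
  "plan": [
    [0, 0, 0, 0, 0, 0.001, 0.0],
    [0, 0, 0, 0, 0, 0.001, 0.0],
    [0, 0, 0, 0, 0, 0.0, 0.0]
  ]
}}

```text
clock: 43.85
tcp_pos: [0.5565, -0.1154, 0.0341]
tcp_rot: [-0.0, -0.019, 1.0, -0.0]
contact_force: [0.2, 1.0, -0.6]
gripper_width: 0.0236
gripper_force: 40.0
```

>>> {"op": "drive_tool", "data": {
  "plan": [
    [0, 0, 0, 0, 0, 0.001, 0.0],
    [0, 0, 0, 0, 0, 0.0, 0.0]
  ]
}}

```text
clock: 44.05
tcp_pos: [0.5567, -0.1154, 0.0339]
tcp_rot: [0.0, -0.019, 1.0, -0.0]
contact_force: [-3.9, 0.3, 13.1]
gripper_width: 0.023
gripper_force: 40.0
```

>>> {"op": "drive_tool", "data": {
  "plan": [
    [0, 0, 0, 0, 0, 0.001, 0.0],
    [0, 0, 0, 0, 0, 0.0, 0.0]
  ]
}}

```text
clock: 44.25
tcp_pos: [0.5568, -0.1154, 0.0338]
tcp_rot: [0.0, -0.019, 1.0, -0.0]
contact_force: [-9.2, 0.6, 28.6]
gripper_width: 0.0234
gripper_force: 40.0
```

Second pin home. Now the third tongue.

>>> {"op": "drive_tool", "data": {
  "plan": [
    [0, 0, 0, 0, 0, -0.002, 0.05],
    [0, 0, 0, 0, 0, 0, 0.05],
    [0, 0, 0, 0, 0, 0, 0.05],
    [0, 0, 0, 0, 0, 0, 0.05],
    [0, 0, 0, 0, 0, 0, 0.05]
  ]
}}

```text
clock: 44.75
tcp_pos: [0.5564, -0.1154, 0.0339]
tcp_rot: [-0.0, -0.019, 1.0, 0.0]
contact_force: [0.2, 0.5, -0.4]
gripper_width: 0.05
gripper_force: 0.0
```

>>> {"op": "drive_tool", "data": {
  "plan": [
    [0, 0, 0, 0, 0, -0.03, 0.05],
    [0, 0, 0, 0, 0, -0.04, 0.05],
    [0, 0, 0, 0, 0, -0.035, 0.05],
    [0, 0, 0, 0.0054, 0.0422, 0, 0.07],
    [0, 0, 0, 0.0054, 0.0422, 0, 0.07]
  ]
}}

```text
clock: 45.25
tcp_pos: [0.543, -0.0314, 0.1402]
tcp_rot: [0.001, -0.017, 1.0, -0.0]
contact_force: [-0.2, 1.7, -0.7]
gripper_width: 0.0627
gripper_force: 0.0
```

>>> {"op": "drive_tool", "data": {
  "plan": [
    [0, 0, 0, 0.0054, 0.0422, 0, 0.07],
    [0, 0, 0, 0.0054, 0.0422, 0, 0.07],
    [0, 0, 0, 0.0054, 0.0422, 0, 0.07],
    [0, 0, 0, 0.0054, 0.0422, 0, 0.07],
    [0, 0, 0, 0.0054, 0.0422, 0, 0.07]
  ]
}}

```text
clock: 45.75
tcp_pos: [0.5072, 0.18, 0.1392]
tcp_rot: [0.0, -0.019, 1.0, -0.0]
contact_force: [-0.1, -0.3, 0.2]
gripper_width: 0.0701
gripper_force: 0.0
```

```bash
python3 chk.py 6 L; python3 go.py .4737 .3886 .0055 0.5
```

```text
L top score 0.423 shift (0, 0) at0 0.423
L scene score 0.755 shift (0, 0) at0 0.755
45.85 [0.5062 0.1845 0.1395] [ 1.000e-04 -2.210e-02  9.998e-01  1.100e-03] [-0.1 -0.8 -0.1] 0.07008922886661895 0.0
yaw y 92.53 rotvec [0.13 0.01 2.03] shift tool [0.0235 0.205  0.1684] dockaxes [0.0307 0.2044 0.168 ] q [-0.    0.28 -0.55  1.92  0.17  0.99  0.99]
```

>>> {"op": "drive_tool", "data": {
  "plan": [
    [0, 0, 0, 0.0054, 0.0422, 0, 0.07],
    [0, 0, 0, 0.0054, 0.0422, 0, 0.07],
    [0, 0, 0, 0.0054, 0.0422, 0, 0.07],
    [0, 0, 0, 0.0054, 0.0422, 0, 0.07],
    [0, 0, 1.6, 0.0054, 0.0422, 0, 0.07]
  ]
}}

```text
clock: 46.35
tcp_pos: [0.4727, 0.3894, 0.139]
tcp_rot: [-0.0, -0.004, 1.0, -0.0]
contact_force: [0.4, -0.7, -0.7]
gripper_width: 0.0702
gripper_force: 0.0
```

>>> {"op": "drive_tool", "data": {
  "plan": [
    [0, 0, 0, 0, 0, 0.03, 0.07],
    [0, 0, 0, 0, 0, 0.04, 0.07],
    [0, 0, 0, 0, 0, 0, 0.07],
    [0, 0, 0, 0, 0, 0, 0.07]
  ]
}}

```text
clock: 46.75
tcp_pos: [0.4729, 0.3879, 0.0695]
tcp_rot: [-0.001, -0.005, 1.0, -0.0]
contact_force: [0.1, 0.2, 0.4]
gripper_width: 0.0698
gripper_force: 0.0
```

```bash
python3 go.py .4737 .3886 .0055 0.5
```

```text
46.75 [0.4729 0.3879 0.0695] [-6.0e-04 -4.5e-03  1.0e+00 -4.0e-04] [0.1 0.2 0.4] 0.06979281961654846 0.0
yaw y 90.52 rotvec [-0.04 -0.07  0.02] shift tool [-0.0009  0.0008  0.098 ] dockaxes [-0.0008  0.0007  0.098 ] q [-0.36  0.49 -0.56  1.81  0.32  0.93  0.52]
```

>>> {"op": "drive_tool", "data": {
  "plan": [
    [0, 0, 0, -0.0008, 0.0007, 0.04, 0.07],
    [0, 0, 0, 0, 0, 0.035, 0.07],
    [0, 0, 0, 0, 0, 0.015, 0.07],
    [0, 0, 0, 0, 0, 0.0075, 0.07],
    [0, 0, 0, 0, 0, 0, 0.07]
  ]
}}

```text
clock: 47.25
tcp_pos: [0.4743, 0.3893, -0.0274]
tcp_rot: [0.0, -0.004, 1.0, 0.0]
contact_force: [0.4, -0.1, -0.1]
gripper_width: 0.0701
gripper_force: 0.0
```

>>> {"op": "drive_tool", "data": {
  "plan": [
    [0, 0, 0, 0, 0, 0, 0.0],
    [0, 0, 0, 0, 0, 0, 0.0],
    [0, 0, 0, 0, 0, 0, 0.0],
    [0, 0, 0, 0, 0, 0, 0.0],
    [0, 0, 0, 0, 0, 0, 0.0]
  ],
  "force": 25
}}

```text
clock: 47.75
tcp_pos: [0.474, 0.3891, -0.0278]
tcp_rot: [0.0, -0.005, 1.0, 0.0]
contact_force: [-0.6, -1.6, 6.7]
gripper_width: 0.0397
gripper_force: 25.0
```

>>> {"op": "drive_tool", "data": {
  "plan": [
    [0, 0, 0, 0, 0, 0, 0.0],
    [0, 0, 0, 0, 0, 0, 0.0],
    [0, 0, 0, 0, 0, 0, 0.0]
  ]
}}

```text
clock: 48.05
tcp_pos: [0.474, 0.3891, -0.0278]
tcp_rot: [0.0, -0.005, 1.0, 0.0]
contact_force: [-1.0, -1.1, 7.3]
gripper_width: 0.0396
gripper_force: 25.0
```

```bash
python3 go.py .4737 .3886 .0055 0.5
```

```text
48.05 [ 0.474   0.3891 -0.0278] [ 2.0e-04 -4.6e-03  1.0e+00  1.0e-04] [-1.  -1.1  7.3] 0.03960637687375161 24.963970184326172
yaw y 90.52 rotvec [0.01 0.03 0.02] shift tool [ 0.0003 -0.0005  0.0007] dockaxes [ 0.0003 -0.0005  0.0007] q [-0.41  0.61 -0.5   1.87  0.41  0.77  0.44]
```

>>> {"op": "drive_tool", "data": {
  "plan": [
    [0, 0, 0, 0, 0, -0.04, 0.0],
    [0, 0, 0, 0, 0, -0.04, 0.0],
    [0, 0, 0, 0, 0, -0.04, 0.0],
    [0, 0, -1.6, 0, 0, 0, 0.0],
    [0, 0, 0, -0.0017, -0.0437, 0, 0.0]
  ]
}}

```text
clock: 48.55
tcp_pos: [0.4761, 0.3504, 0.093]
tcp_rot: [0.001, -0.022, 1.0, 0.002]
contact_force: [1.1, -0.3, -0.5]
gripper_width: 0.0395
gripper_force: 25.0
```

>>> {"op": "drive_tool", "data": {
  "plan": [
    [0, 0, 0, -0.0017, -0.0437, 0, 0.0],
    [0, 0, 0, -0.0017, -0.0437, 0, 0.0],
    [0, 0, 0, -0.0017, -0.0437, 0, 0.0],
    [0, 0, 0, -0.0017, -0.0437, 0, 0.0],
    [0, 0, 0, -0.0017, -0.0437, 0, 0.0]
  ]
}}

```text
clock: 49.05
tcp_pos: [0.4933, 0.1254, 0.0913]
tcp_rot: [-0.0, -0.019, 1.0, -0.0]
contact_force: [1.8, -0.1, -1.5]
gripper_width: 0.0396
gripper_force: 25.0
```

>>> {"op": "drive_tool", "data": {
  "plan": [
    [0, 0, 0, -0.0017, -0.0437, 0, 0.0],
    [0, 0, 0, -0.0017, -0.0437, 0, 0.0],
    [0, 0, 0, -0.0017, -0.0437, 0, 0.0],
    [0, 0, 0, -0.0017, -0.0437, 0, 0.0],
    [0, 0, 0, -0.0017, -0.0437, 0, 0.0]
  ]
}}

```text
clock: 49.55
tcp_pos: [0.5098, -0.0926, 0.0914]
tcp_rot: [-0.0, -0.019, 1.0, -0.0]
contact_force: [1.7, 0.7, -1.6]
gripper_width: 0.0396
gripper_force: 25.0
```

>>> {"op": "drive_tool", "data": {
  "plan": [
    [0, 0, 0, -0.0017, -0.0437, 0, 0.0],
    [0, 0, 0, -0.0017, -0.0437, 0, 0.0],
    [0, 0, 0, -0.0017, -0.044, 0, 0.0],
    [0, 0, 0, 0, 0, 0, 0.0],
    [0, 0, 0, 0, 0, 0, 0.0]
  ]
}}

```text
clock: 50.05
tcp_pos: [0.5197, -0.2225, 0.0909]
tcp_rot: [-0.0, -0.018, 1.0, 0.0]
contact_force: [-0.5, 0.7, -0.4]
gripper_width: 0.0399
gripper_force: 25.0
```

```bash
python3 go.py .5203 -.2218 .0472
```

```text
50.05 [ 0.5197 -0.2225  0.0909] [-5.000e-04 -1.770e-02  9.998e-01  2.000e-04] [-0.5  0.7 -0.4] 0.03986123965474502 24.951139390468597
yaw y 92.03 rotvec [ 0.03 -0.05 -0.07] shift tool [-0.0007  0.0007  0.0777] dockaxes [-0.0007  0.0007  0.0777] q [ 0.6   0.36 -0.38  1.91  0.17  0.9   1.75]
```

>>> {"op": "drive_tool", "data": {
  "plan": [
    [0, 0, 0, -0.0004, 0.0003, 0.035, 0.0],
    [0, 0, 0, 0, 0, 0.033, 0.0],
    [0, 0, 0, 0, 0, 0.008, 0.0],
    [0, 0, 0, 0, 0, 0, 0.0],
    [0, 0, 0, 0, 0, 0, 0.0]
  ]
}}

```text
clock: 50.55
tcp_pos: [0.5215, -0.221, 0.0169]
tcp_rot: [0.001, -0.019, 1.0, -0.0]
contact_force: [1.2, -0.5, -0.9]
gripper_width: 0.0398
gripper_force: 25.0
```

>>> {"op": "drive_tool", "data": {
  "plan": [
    [0, 0, 0, 0, 0, 0.001, 0.0],
    [0, 0, 0, 0, 0, 0.0, 0.0]
  ]
}}

```text
clock: 50.75
tcp_pos: [0.5213, -0.2217, 0.0158]
tcp_rot: [0.001, -0.019, 1.0, -0.0]
contact_force: [-0.2, 0.3, -0.3]
gripper_width: 0.04
gripper_force: 25.0
```

>>> {"op": "drive_tool", "data": {
  "plan": [
    [0, 0, 0, 0, 0, 0.001, 0.0],
    [0, 0, 0, 0, 0, 0.0, 0.0]
  ]
}}

```text
clock: 50.95
tcp_pos: [0.5207, -0.2216, 0.014]
tcp_rot: [0.0, -0.019, 1.0, -0.0]
contact_force: [-0.1, 0.7, -2.0]
gripper_width: 0.0397
gripper_force: 25.0
```

```bash
python3 go.py .5203 -.2218 .0472
```

```text
50.95 [ 0.5207 -0.2216  0.014 ] [ 1.000e-04 -1.850e-02  9.998e-01 -1.000e-04] [-0.1  0.7 -2. ] 0.03969553658186193 24.95118945837021
yaw y 92.12 rotvec [-0.01  0.02  0.02] shift tool [ 0.0004 -0.0002  0.0008] dockaxes [ 0.0004 -0.0002  0.0008] q [ 0.57  0.46 -0.35  1.96  0.23  0.75  1.69]
```

>>> {"op": "drive_tool", "data": {
  "plan": [
    [0, 0, 0, 0, 0, 0.001, 0.0],
    [0, 0, 0, 0, 0, 0.0005, 0.0],
    [0, 0, 0, 0, 0, 0.0, 0.0]
  ]
}}

```text
clock: 51.25
tcp_pos: [0.5206, -0.2215, 0.0122]
tcp_rot: [-0.0, -0.019, 1.0, -0.0]
contact_force: [-0.3, -0.3, 1.3]
gripper_width: 0.0398
gripper_force: 25.0
```

>>> {"op": "drive_tool", "data": {
  "plan": [
    [0, 0, 0, 0, 0, 0.001, 0.0],
    [0, 0, 0, 0, 0, 0.0, 0.0]
  ]
}}

```text
clock: 51.45
tcp_pos: [0.5207, -0.2216, 0.0121]
tcp_rot: [0.0, -0.019, 1.0, -0.0]
contact_force: [-6.5, 2.0, 17.1]
gripper_width: 0.0401
gripper_force: 25.0
```

```bash
python3 go.py .5203 -.2218 .0472
```

```text
51.45 [ 0.5207 -0.2216  0.0121] [ 0.000e+00 -1.850e-02  9.998e-01 -2.000e-04] [-6.5  2.  17.1] 0.040059268733255625 24.978822469711304
yaw y 92.12 rotvec [-0.03  0.    0.02] shift tool [ 0.0004 -0.0002 -0.0011] dockaxes [ 0.0004 -0.0002 -0.0011] q [ 0.57  0.47 -0.35  1.96  0.23  0.75  1.69]
```

Third tongue seated. Release it and go for the last pin.

>>> {"op": "drive_tool", "data": {
  "plan": [
    [0, 0, 0, 0, 0, -0.001, 0.06],
    [0, 0, 0, 0, 0, 0, 0.06],
    [0, 0, 0, 0, 0, 0, 0.06],
    [0, 0, 0, 0, 0, 0, 0.06]
  ]
}}

```text
clock: 51.85
tcp_pos: [0.5206, -0.2215, 0.012]
tcp_rot: [-0.0, -0.019, 1.0, 0.0]
contact_force: [0.9, 0.9, -0.3]
gripper_width: 0.0599
gripper_force: 0.0
```

>>> {"op": "drive_tool", "data": {
  "plan": [
    [0, 0, 0, 0, 0, -0.04, 0.06],
    [0, 0, 0, 0, 0, -0.04, 0.06],
    [0, 0, 0, 0, 0, -0.04, 0.06],
    [0, 0, 0, -0.0081, 0.0419, 0, 0.05],
    [0, 0, 0, -0.0081, 0.0419, 0, 0.05]
  ]
}}

```text
clock: 52.35
tcp_pos: [0.5343, -0.1373, 0.1335]
tcp_rot: [0.001, -0.017, 1.0, -0.001]
contact_force: [0.7, 0.3, -0.9]
gripper_width: 0.0508
gripper_force: 0.0
```

>>> {"op": "drive_tool", "data": {
  "plan": [
    [0, 0, 0, -0.0081, 0.0419, 0, 0.05],
    [0, 0, 0, -0.0081, 0.0419, 0, 0.05],
    [0, 0, 0, -0.0081, 0.0419, 0, 0.05],
    [0, 0, 0, -0.0081, 0.0419, 0, 0.05],
    [0, 0, 0, -0.0081, 0.0419, 0, 0.05]
  ]
}}

```text
clock: 52.85
tcp_pos: [0.5664, 0.0753, 0.1322]
tcp_rot: [0.0, -0.018, 1.0, -0.0]
contact_force: [0.7, -0.7, 0.7]
gripper_width: 0.0503
gripper_force: 0.0
```

>>> {"op": "drive_tool", "data": {
  "plan": [
    [0, 0, 0, -0.0081, 0.0419, 0, 0.05],
    [0, 0, 0, -0.0081, 0.0419, 0, 0.05],
    [0, 0, 0, -0.0081, 0.0419, 0, 0.05],
    [0, 0, 0, -0.0081, 0.0419, 0, 0.05],
    [0, 0, 0, -0.0081, 0.0419, 0, 0.05]
  ]
}}

```text
clock: 53.35
tcp_pos: [0.5991, 0.2862, 0.1319]
tcp_rot: [-0.0, -0.018, 1.0, -0.0]
contact_force: [0.1, 0.0, -0.1]
gripper_width: 0.0501
gripper_force: 0.0
```

>>> {"op": "drive_tool", "data": {
  "plan": [
    [0, 0, 0, -0.0081, 0.0419, 0, 0.05],
    [0, 0, 0, 0, 0, 0.03, 0.05],
    [0, 0, 0, 0, 0, 0, 0.05],
    [0, 0, 0, 0, 0, 0, 0.05],
    [0, 0, 0, 0, 0, 0, 0.05]
  ]
}}

```text
clock: 53.85
tcp_pos: [0.6064, 0.3257, 0.1033]
tcp_rot: [0.0, -0.018, 1.0, -0.0]
contact_force: [-0.4, -0.5, 0.4]
gripper_width: 0.0504
gripper_force: 0.0
```

```bash
python3 go.py .6058 .3265 .0625
python3 - <<'E'
from h import *
b=snap('scene','s_7.png')
h=cv2.cvtColor(b['color'],cv2.COLOR_BGR2HSV);m=cv2.inRange(h,(104,110,30),(130,255,255))
n,l,s,ce=cv2.connectedComponentsWithStats(m)
for i in range(1,n):
    if s[i,4]>15: print(s[i],ce[i].round(1),onz(b,*ce[i],.075).round(4))
E
```

```text
53.85 [0.6064 0.3257 0.1033] [ 5.000e-04 -1.780e-02  9.998e-01 -0.000e+00] [-0.4 -0.5  0.4] 0.05038800601223749 0.0
yaw y 92.04 rotvec [-0.    0.05 -0.06] shift tool [0.0006 0.0008 0.0748] dockaxes [0.0005 0.0008 0.0748] q [-0.21  0.56 -0.53  1.61  0.31  1.06  0.78]
[234 175  10  14 100] [238.6 180.9] [ 0.5528 -0.1202  0.075 ]
[268 196  10  15 114] [272.5 202.2] [ 0.549  -0.0144  0.075 ]
[380 304  15  17 177] [387.  311.9] [0.6073 0.3261 0.075 ]
```

Both pins stand in the dock as expected, and the last one is at (0.607,0.326). Grip it.

>>> {"op": "drive_tool", "data": {
  "plan": [
    [0, 0, 0, 0, 0.0004, 0.04, 0.05],
    [0, 0, 0, 0, 0, 0.02, 0.05],
    [0, 0, 0, 0, 0, 0.0148, 0.05],
    [0, 0, 0, 0, 0, 0, 0.05],
    [0, 0, 0, 0, 0, 0, 0.05]
  ]
}}

```text
clock: 54.4
tcp_pos: [0.6062, 0.3273, 0.0285]
tcp_rot: [0.0, -0.018, 1.0, 0.0]
contact_force: [-0.2, 0.4, 1.0]
gripper_width: 0.0502
gripper_force: 0.0
```

>>> {"op": "drive_tool", "data": {
  "plan": [
    [0, 0, 0, 0, 0, 0, 0.0],
    [0, 0, 0, 0, 0, 0, 0.0],
    [0, 0, 0, 0, 0, 0, 0.0],
    [0, 0, 0, 0, 0, 0, 0.0],
    [0, 0, 0, 0, 0, 0, 0.0]
  ],
  "force": 40
}}

```text
clock: 54.9
tcp_pos: [0.6058, 0.3272, 0.0279]
tcp_rot: [0.0, -0.019, 1.0, 0.0]
contact_force: [-0.5, -0.6, 5.4]
gripper_width: 0.023
gripper_force: 40.0
```

>>> {"op": "drive_tool", "data": {
  "plan": [
    [0, 0, 0, 0, 0, 0, 0.0],
    [0, 0, 0, 0, 0, 0, 0.0]
  ]
}}

```text
clock: 55.1
tcp_pos: [0.6058, 0.3272, 0.0278]
tcp_rot: [0.0, -0.019, 1.0, 0.0]
contact_force: [-0.1, -1.5, 6.6]
gripper_width: 0.0232
gripper_force: 40.0
```

```bash
python3 go.py .6060 .3265 .0625
```

```text
55.1 [0.6058 0.3272 0.0278] [ 2.000e-04 -1.850e-02  9.998e-01  0.000e+00] [-0.1 -1.5  6.6] 0.023232330261458975 40.00172674655914
yaw y 92.12 rotvec [0.   0.03 0.02] shift tool [-0.0001 -0.0007 -0.0007] dockaxes [-0.0001 -0.0007 -0.0007] q [-0.24  0.64 -0.5   1.66  0.36  0.94  0.74]
```

>>> {"op": "drive_tool", "data": {
  "plan": [
    [0, 0, 0, 0, 0, -0.04, 0.0],
    [0, 0, 0, 0, 0, -0.045, 0.0],
    [0, 0, 0, 0, 0, -0.04, 0.0],
    [0, 0, 0, 0, 0, 0, 0.0],
    [0, 0, 0, 0.005, -0.042, 0, 0.0]
  ]
}}

```text
clock: 55.6
tcp_pos: [0.6012, 0.2904, 0.1533]
tcp_rot: [0.001, -0.022, 1.0, 0.002]
contact_force: [0.2, -0.7, -2.2]
gripper_width: 0.0231
gripper_force: 40.0
```

>>> {"op": "drive_tool", "data": {
  "plan": [
    [0, 0, 0, 0.005, -0.042, 0, 0.0],
    [0, 0, 0, 0.005, -0.042, 0, 0.0],
    [0, 0, 0, 0.005, -0.042, 0, 0.0],
    [0, 0, 0, 0.005, -0.042, 0, 0.0],
    [0, 0, 0, 0.005, -0.042, 0, 0.0]
  ]
}}

```text
clock: 56.1
tcp_pos: [0.5843, 0.0724, 0.1518]
tcp_rot: [-0.0, -0.019, 1.0, -0.0]
contact_force: [1.2, -0.8, -0.7]
gripper_width: 0.0233
gripper_force: 40.0
```

>>> {"op": "drive_tool", "data": {
  "plan": [
    [0, 0, 0, 0.005, -0.042, 0, 0.0],
    [0, 0, 0, 0.005, -0.042, 0, 0.0],
    [0, 0, 0, 0.005, -0.042, 0, 0.0],
    [0, 0, 0, 0.005, -0.042, 0, 0.0],
    [0, 0, 0, 0.005, -0.042, 0, 0.0]
  ]
}}

```text
clock: 56.6
tcp_pos: [0.5671, -0.1383, 0.1519]
tcp_rot: [-0.0, -0.019, 1.0, -0.0]
contact_force: [0.6, 0.2, -1.5]
gripper_width: 0.0235
gripper_force: 40.0
```

>>> {"op": "drive_tool", "data": {
  "plan": [
    [0, 0, 0, 0.005, -0.042, 0, 0.0],
    [0, 0, 0, 0.0056, -0.0413, 0, 0.0],
    [0, 0, 0, 0, 0, 0, 0.0],
    [0, 0, 0, 0, 0, 0, 0.0],
    [0, 0, 0, 0, 0, 0, 0.0]
  ]
}}

```text
clock: 57.1
tcp_pos: [0.5604, -0.2189, 0.152]
tcp_rot: [-0.0, -0.019, 1.0, 0.0]
contact_force: [0.5, 0.9, -0.2]
gripper_width: 0.0234
gripper_force: 40.0
```

```bash
python3 go.py .5602 -.2202 .0658
```

```text
57.1 [ 0.5604 -0.2189  0.152 ] [-2.000e-04 -1.920e-02  9.998e-01  3.000e-04] [ 0.5  0.9 -0.2] 0.02343699048608373 39.99995291233063
yaw y 92.2 rotvec [ 0.04 -0.02  0.1 ] shift tool [ 0.0002 -0.0013  0.1202] dockaxes [ 0.0002 -0.0013  0.1202] q [ 0.59  0.35 -0.41  1.77  0.16  1.05  1.74]
```

>>> {"op": "drive_tool", "data": {
  "plan": [
    [0, 0, 0, 0, -0.0007, 0.035, 0.0],
    [0, 0, 0, 0, 0, 0.025, 0.0],
    [0, 0, 0, 0, 0, 0.006, 0.0],
    [0, 0, 0, 0, 0, 0, 0.0]
  ]
}}

```text
clock: 57.5
tcp_pos: [0.5602, -0.2196, 0.086]
tcp_rot: [-0.001, -0.019, 1.0, 0.0]
contact_force: [-0.2, -0.4, -0.6]
gripper_width: 0.0231
gripper_force: 40.0
```

>>> {"op": "drive_tool", "data": {
  "plan": [
    [0, 0, 0, 0, 0, 0.004, 0.0],
    [0, 0, 0, 0, 0, 0.004, 0.0],
    [0, 0, 0, 0, 0, 0, 0.0]
  ]
}}

```text
clock: 57.8
tcp_pos: [0.5605, -0.2209, 0.0786]
tcp_rot: [0.0, -0.019, 1.0, -0.0]
contact_force: [0.1, -0.4, -0.8]
gripper_width: 0.0234
gripper_force: 40.0
```

>>> {"op": "drive_tool", "data": {
  "plan": [
    [0, 0, 0, 0, 0, 0.003, 0.0],
    [0, 0, 0, 0, 0, 0.003, 0.0],
    [0, 0, 0, 0, 0, 0, 0.0]
  ]
}}

```text
clock: 58.1
tcp_pos: [0.5601, -0.2209, 0.072]
tcp_rot: [-0.0, -0.019, 1.0, 0.0]
contact_force: [-0.1, -0.3, -1.2]
gripper_width: 0.0233
gripper_force: 40.0
```

>>> {"op": "drive_tool", "data": {
  "plan": [
    [0, 0, 0, 0, 0, 0.003, 0.0],
    [0, 0, 0, 0, 0, 0.003, 0.0],
    [0, 0, 0, 0, 0, 0, 0.0]
  ]
}}

```text
clock: 58.4
tcp_pos: [0.5601, -0.2209, 0.0659]
tcp_rot: [-0.0, -0.019, 1.0, 0.0]
contact_force: [-0.0, 0.2, -0.5]
gripper_width: 0.023
gripper_force: 40.0
```

>>> {"op": "drive_tool", "data": {
  "plan": [
    [0, 0, 0, 0, 0, 0.003, 0.0],
    [0, 0, 0, 0, 0, 0.003, 0.0],
    [0, 0, 0, 0, 0, 0, 0.0]
  ]
}}

```text
clock: 58.7
tcp_pos: [0.56, -0.2208, 0.0599]
tcp_rot: [-0.0, -0.019, 1.0, 0.0]
contact_force: [-0.1, -0.1, -0.6]
gripper_width: 0.0233
gripper_force: 40.0
```

Tip about 6 mm into the dock, still free. Push it home (expected reported z 0.0318).

>>> {"op": "drive_tool", "data": {
  "plan": [
    [0, 0, 0, 0, 0, 0.004, 0.0],
    [0, 0, 0, 0, 0, 0.004, 0.0],
    [0, 0, 0, 0, 0, 0, 0.0]
  ]
}}

```text
clock: 59.0
tcp_pos: [0.5599, -0.2208, 0.0517]
tcp_rot: [-0.0, -0.019, 1.0, 0.0]
contact_force: [-0.0, -0.7, -1.2]
gripper_width: 0.0232
gripper_force: 40.0
```

>>> {"op": "drive_tool", "data": {
  "plan": [
    [0, 0, 0, 0, 0, 0.005, 0.0],
    [0, 0, 0, 0, 0, 0.005, 0.0],
    [0, 0, 0, 0, 0, 0, 0.0]
  ]
}}

```text
clock: 59.3
tcp_pos: [0.5598, -0.2208, 0.0415]
tcp_rot: [-0.001, -0.019, 1.0, 0.0]
contact_force: [-0.6, -0.3, -1.6]
gripper_width: 0.0234
gripper_force: 40.0
```

>>> {"op": "drive_tool", "data": {
  "plan": [
    [0, 0, 0, 0, 0, 0.004, 0.0],
    [0, 0, 0, 0, 0, 0.003, 0.0],
    [0, 0, 0, 0, 0, 0.0015, 0.0],
    [0, 0, 0, 0, 0, 0, 0.0]
  ]
}}

```text
clock: 59.7
tcp_pos: [0.5602, -0.2209, 0.0336]
tcp_rot: [-0.0, -0.019, 1.0, 0.0]
contact_force: [1.0, 0.9, -1.0]
gripper_width: 0.0235
gripper_force: 40.0
```

>>> {"op": "drive_tool", "data": {
  "plan": [
    [0, 0, 0, 0, 0, 0.001, 0.0],
    [0, 0, 0, 0, 0, 0.001, 0.0],
    [0, 0, 0, 0, 0, 0, 0.0]
  ]
}}

```text
clock: 60.0
tcp_pos: [0.5604, -0.2209, 0.0319]
tcp_rot: [0.0, -0.019, 1.0, -0.0]
contact_force: [0.0, -0.2, -0.2]
gripper_width: 0.0232
gripper_force: 40.0
```

>>> {"op": "drive_tool", "data": {
  "plan": [
    [0, 0, 0, 0, 0, 0.001, 0.0],
    [0, 0, 0, 0, 0, 0, 0.0]
  ]
}}

```text
clock: 60.2
tcp_pos: [0.5606, -0.221, 0.0318]
tcp_rot: [0.0, -0.019, 1.0, -0.0]
contact_force: [-4.6, 2.2, 12.9]
gripper_width: 0.0231
gripper_force: 40.0
```

Third pin home at the predicted height. Release it and return to the knob, turning the wrist to match the wing.

>>> {"op": "drive_tool", "data": {
  "plan": [
    [0, 0, 0, 0, 0, 0.0007, 0.0],
    [0, 0, 0, 0, 0, -0.003, 0.05],
    [0, 0, 0, 0, 0, 0, 0.05],
    [0, 0, 0, 0, 0, 0, 0.05],
    [0, 0, 0, 0, 0, 0, 0.05]
  ]
}}

```text
clock: 60.7
tcp_pos: [0.5602, -0.2209, 0.033]
tcp_rot: [-0.0, -0.019, 1.0, 0.0]
contact_force: [-0.3, -0.2, 0.2]
gripper_width: 0.0488
gripper_force: 0.0
```

>>> {"op": "drive_tool", "data": {
  "plan": [
    [0, 0, 0, 0, 0, 0, 0.05],
    [0, 0, 0, 0, 0, -0.03, 0.05],
    [0, 0, 0, 0, 0, -0.04, 0.05],
    [0, 0, 0, 0, 0, -0.04, 0.05],
    [0, 0, 0, 0, -0.035, 0, 0.05]
  ]
}}

```text
clock: 61.2
tcp_pos: [0.5654, -0.2526, 0.1491]
tcp_rot: [0.004, -0.022, 1.0, -0.001]
contact_force: [0.5, -0.1, -0.5]
gripper_width: 0.0499
gripper_force: 0.0
```

>>> {"op": "drive_tool", "data": {
  "plan": [
    [0, 0, 0, 0, -0.035, 0, 0.05],
    [0, 0, 0, 0, -0.035, 0, 0.05],
    [0, 0, 0, 0, -0.0344, 0, 0.05],
    [0, 0, 8, 0, 0, 0, 0.05],
    [0, 0, 8, 0, 0, 0, 0.05]
  ]
}}

```text
clock: 61.7
tcp_pos: [0.5649, -0.3616, 0.1426]
tcp_rot: [-0.0, 0.124, 0.992, 0.0]
contact_force: [0.8, 1.2, -0.1]
gripper_width: 0.0502
gripper_force: 0.0
```

>>> {"op": "drive_tool", "data": {
  "plan": [
    [0, 0, 8, 0, 0, 0, 0.05],
    [0, 0, 8, 0, 0, 0, 0.05],
    [0, 0, 8, 0, 0, 0, 0.05],
    [0, 0, 8, 0, 0, 0, 0.05],
    [0, 0, 8, 0, 0, 0, 0.05]
  ]
}}

```text
clock: 62.2
tcp_pos: [0.5654, -0.3601, 0.1429]
tcp_rot: [-0.0, 0.456, 0.89, -0.0]
contact_force: [0.4, 0.7, 0.0]
gripper_width: 0.0499
gripper_force: 0.0
```

>>> {"op": "drive_tool", "data": {
  "plan": [
    [0, 0, 8, 0, 0, 0, 0.05],
    [0, 0, 8, 0, 0, 0, 0.05],
    [0, 0, 8, 0, 0, 0, 0.05],
    [0, 0, 8.3, 0, 0, 0, 0.05],
    [0, 0, 0, 0, 0, 0, 0.05]
  ]
}}

```text
clock: 62.7
tcp_pos: [0.5656, -0.36, 0.143]
tcp_rot: [-0.0, 0.684, 0.73, -0.0]
contact_force: [0.0, -0.8, -1.0]
gripper_width: 0.0496
gripper_force: 0.0
```

```bash
python3 go.py .5653 -.3603 .079 -86.2
python3 - <<'E'
from h import *
b=snap('scene','s_8.png')
h=cv2.cvtColor(b['color'],cv2.COLOR_BGR2HSV);m=cv2.inRange(h,(104,110,30),(130,255,255))
n,l,s,ce=cv2.connectedComponentsWithStats(m)
for i in range(1,n):
    if s[i,4]>15: print(s[i],ce[i].round(1),onz(b,*ce[i],.075).round(4))
E
```

```text
62.7 [ 0.5656 -0.36    0.143 ] [-1.000e-04  6.840e-01  7.295e-01 -2.000e-04] [ 0.  -0.8 -1. ] 0.04961607055858565 0.0
yaw y 3.69 rotvec [-0.02  0.   -0.11] shift tool [-0.0003 -0.0002  0.098 ] dockaxes [-0.0003 -0.0003  0.098 ] q [ 0.49  0.44 -0.03  1.64  0.02  1.06  0.52]
[203 156  10  14  95] [207.9 162.1] [ 0.558  -0.2236  0.075 ]
[234 175  10  14 102] [238.7 180.9] [ 0.5527 -0.1201  0.075 ]
[267 196  11  15 117] [272.5 202.1] [ 0.5488 -0.0145  0.075 ]
```

>>> {"op": "drive_tool", "data": {
  "plan": [
    [0, 0, 0, 0, 0, 0.04, 0.05],
    [0, 0, 0, 0, 0, 0.035, 0.05],
    [0, 0, 0, 0, 0, 0.015, 0.05],
    [0, 0, 0, 0, 0, 0.008, 0.05],
    [0, 0, 0, 0, 0, 0, 0.05]
  ]
}}

```text
clock: 63.25
tcp_pos: [0.5655, -0.3603, 0.045]
tcp_rot: [-0.0, 0.683, 0.731, -0.0]
contact_force: [0.4, 0.4, 0.5]
gripper_width: 0.0501
gripper_force: 0.0
```

>>> {"op": "drive_tool", "data": {
  "plan": [
    [0, 0, 0, 0, 0, 0, 0.0],
    [0, 0, 0, 0, 0, 0, 0.0],
    [0, 0, 0, 0, 0, 0, 0.0],
    [0, 0, 0, 0, 0, 0, 0.0],
    [0, 0, 0, 0, 0, 0, 0.0]
  ],
  "force": 40
}}

```text
clock: 63.75
tcp_pos: [0.5648, -0.3605, 0.0457]
tcp_rot: [-0.0, 0.683, 0.73, -0.0]
contact_force: [-0.4, 3.7, 6.2]
gripper_width: 0.0157
gripper_force: 40.0
```

>>> {"op": "drive_tool", "data": {
  "plan": [
    [0, 0, 0, 0, 0, 0, 0.0],
    [0, 0, 0, 0, 0, 0, 0.0]
  ]
}}

```text
clock: 63.95
tcp_pos: [0.5649, -0.3604, 0.0457]
tcp_rot: [-0.0, 0.683, 0.73, -0.0]
contact_force: [-4.5, 2.0, 7.9]
gripper_width: 0.0158
gripper_force: 40.0
```

>>> {"op": "drive_tool", "data": {
  "plan": [
    [0, 0, 6, 0, 0, 0, 0.0],
    [0, 0, 6, 0, 0, 0, 0.0],
    [0, 0, 6, 0, 0, 0, 0.0],
    [0, 0, 6, 0, 0, 0, 0.0],
    [0, 0, 6, 0, 0, 0, 0.0]
  ]
}}

```text
clock: 64.45
tcp_pos: [0.5647, -0.3604, 0.0456]
tcp_rot: [-0.0, 0.85, 0.527, -0.0]
contact_force: [-6.1, 0.6, 7.7]
gripper_width: 0.0159
gripper_force: 40.0
```

>>> {"op": "drive_tool", "data": {
  "plan": [
    [0, 0, 6, 0, 0, 0, 0.0],
    [0, 0, 6, 0, 0, 0, 0.0],
    [0, 0, 6, 0, 0, 0, 0.0],
    [0, 0, 6, 0, 0, 0, 0.0],
    [0, 0, 6, 0, 0, 0, 0.0]
  ]
}}

```text
clock: 64.95
tcp_pos: [0.5646, -0.3603, 0.0457]
tcp_rot: [-0.0, 0.957, 0.289, -0.001]
contact_force: [-7.5, 2.5, 9.0]
gripper_width: 0.0157
gripper_force: 40.0
```

```bash
python3 go.py .5653 -.3603 .079 -157.9; python3 -c "
from h import *
print(np.round(st()['torque'],3))"
```

```text
64.95 [ 0.5646 -0.3603  0.0457] [-3.000e-04  9.574e-01  2.888e-01 -5.000e-04] [-7.5  2.5  9. ] 0.01569423967125795 40.00237584114075
yaw y -56.43 rotvec [-0.05  0.05 11.47] shift tool [0.0005 0.0004 0.0007] dockaxes [0.0006 0.0003 0.0007] q [ 0.31  0.55  0.22  1.73 -0.15  0.88 -0.39]
64.95 [ 0.5646 -0.3603  0.0457] [-3.000e-04  9.574e-01  2.888e-01 -5.000e-04] [-7.5  2.5  9. ] 0.01569423967125795 40.00237584114075
[0.468 1.839 0.016]
```

>>> {"op": "drive_tool", "data": {
  "plan": [
    [0, 0, 4, 0, 0, 0, 0.0],
    [0, 0, 4, 0, 0, 0, 0.0],
    [0, 0, 2, 0, 0, 0, 0.0],
    [0, 0, 0, 0, 0, 0, 0.0]
  ]
}}

```text
clock: 65.35
tcp_pos: [0.5645, -0.3602, 0.0456]
tcp_rot: [-0.0, 0.979, 0.206, -0.001]
contact_force: [-7.9, 2.6, 9.2]
gripper_width: 0.0155
gripper_force: 40.0
```

```bash
python3 go.py .5653 -.3603 .079 -157.9; python3 -c "
from h import *
print(np.round(st()['torque'],3))"
```

```text
65.35 [ 0.5645 -0.3602  0.0456] [-3.000e-04  9.786e-01  2.057e-01 -7.000e-04] [-7.9  2.6  9.2] 0.015479186077620876 40.002567172050476
yaw y -66.26 rotvec [-0.05  0.07  1.64] shift tool [0.0007 0.0004 0.0006] dockaxes [0.0007 0.0004 0.0006] q [ 0.28  0.56  0.26  1.73 -0.18  0.88 -0.54]
65.35 [ 0.5645 -0.3602  0.0456] [-3.000e-04  9.786e-01  2.057e-01 -7.000e-04] [-7.9  2.6  9.2] 0.015479186077620876 40.002567172050476
[0.507 1.989 0.002]
```

>>> {"op": "drive_tool", "data": {
  "plan": [
    [0, 0, 1, 0, 0, 0, 0.0],
    [0, 0, 0, 0, 0, 0, 0.0],
    [0, 0, 0, 0, 0, 0, 0.0]
  ]
}}

```text
clock: 65.65
tcp_pos: [0.5646, -0.3602, 0.0457]
tcp_rot: [-0.0, 0.98, 0.198, -0.001]
contact_force: [-6.9, 2.6, 9.3]
gripper_width: 0.0161
gripper_force: 40.0
```

```bash
python3 go.py .5653 -.3603 .079 -157.9; python3 -c "
from h import *
print(np.round(st()['torque'],3))"
```

```text
65.65 [ 0.5646 -0.3602  0.0457] [-4.000e-04  9.803e-01  1.977e-01 -6.000e-04] [-6.9  2.6  9.3] 0.01605997655329519 40.00224709510803
yaw y -67.19 rotvec [-0.05  0.06  0.71] shift tool [0.0007 0.0004 0.0007] dockaxes [0.0007 0.0003 0.0007] q [ 0.28  0.56  0.27  1.73 -0.18  0.88 -0.55]
65.65 [ 0.5646 -0.3602  0.0457] [-4.000e-04  9.803e-01  1.977e-01 -6.000e-04] [-6.9  2.6  9.3] 0.01605997655329519 40.00224709510803
[0.582 1.892 0.04 ]
```

>>> {"op": "drive_tool", "data": {
  "plan": [
    [0, 0, 0.8, 0, 0, 0, 0.0],
    [0, 0, 0, 0, 0, 0, 0.0],
    [0, 0, 0, 0, 0, 0, 0.0]
  ]
}}

```text
clock: 65.95
tcp_pos: [0.5646, -0.3602, 0.0457]
tcp_rot: [-0.0, 0.982, 0.191, -0.001]
contact_force: [-8.1, 3.2, 10.4]
gripper_width: 0.016
gripper_force: 40.0
```

```bash
python3 go.py .5653 -.3603 .079 -157.9; python3 -c "
from h import *
print(np.round(st()['torque'],3))"
```

```text
65.95 [ 0.5646 -0.3602  0.0457] [-4.000e-04  9.816e-01  1.909e-01 -6.000e-04] [-8.1  3.2 10.4] 0.016001680311097614 40.002232789993286
yaw y -67.99 rotvec [-0.05  0.06 -0.09] shift tool [0.0006 0.0004 0.0007] dockaxes [0.0006 0.0004 0.0007] q [ 0.28  0.56  0.27  1.73 -0.18  0.88 -0.56]
65.95 [ 0.5646 -0.3602  0.0457] [-4.000e-04  9.816e-01  1.909e-01 -6.000e-04] [-8.1  3.2 10.4] 0.016001680311097614 40.002232789993286
[ 0.572  1.945 -0.025]
```

>>> {"op": "drive_tool", "data": {
  "plan": [
    [0, 0, 0.8, 0, 0, 0, 0.0],
    [0, 0, 0, 0, 0, 0, 0.0],
    [0, 0, 0, 0, 0, 0, 0.0]
  ]
}}

```text
clock: 66.25
tcp_pos: [0.5646, -0.3601, 0.0457]
tcp_rot: [-0.0, 0.983, 0.184, -0.001]
contact_force: [-7.8, 2.4, 9.7]
gripper_width: 0.0154
gripper_force: 40.0
```

```bash
python3 go.py .5653 -.3603 .079 -157.9; python3 -c "
from h import *
print(np.round(st()['torque'],3))"
```

```text
66.25 [ 0.5646 -0.3601  0.0457] [-4.000e-04  9.829e-01  1.841e-01 -6.000e-04] [-7.8  2.4  9.7] 0.01541690569384765 40.00231146812439
yaw y -68.78 rotvec [-0.06  0.06 -0.88] shift tool [0.0006 0.0004 0.0007] dockaxes [0.0006 0.0004 0.0007] q [ 0.27  0.56  0.27  1.73 -0.19  0.88 -0.57]
66.25 [ 0.5646 -0.3601  0.0457] [-4.000e-04  9.829e-01  1.841e-01 -6.000e-04] [-7.8  2.4  9.7] 0.01541690569384765 40.00231146812439
[ 0.575  1.893 -0.006]
```

At about 0.34 rad, at the catch. Release, rise, and check the result numerically.

>>> {"op": "drive_tool", "data": {
  "plan": [
    [0, 0, 0, 0, 0, 0, 0.06],
    [0, 0, 0, 0, 0, 0, 0.06],
    [0, 0, 0, 0, 0, 0, 0.06],
    [0, 0, 0, 0, 0, 0, 0.06],
    [0, 0, 0, 0, 0, 0, 0.06]
  ]
}}

```text
clock: 66.75
tcp_pos: [0.5656, -0.3602, 0.0451]
tcp_rot: [0.0, 0.983, 0.184, -0.0]
contact_force: [-0.9, -0.1, -0.6]
gripper_width: 0.0526
gripper_force: 0.0
```

>>> {"op": "drive_tool", "data": {
  "plan": [
    [0, 0, 0, 0, 0, 0, 0.06],
    [0, 0, 0, 0, 0, -0.04, 0.06],
    [0, 0, 0, 0, 0, -0.04, 0.06],
    [0, 0, 0, 0, 0, -0.04, 0.06],
    [0, 0, 0, 0, 0, -0.04, 0.06]
  ]
}}

```text
clock: 67.25
tcp_pos: [0.5653, -0.3602, 0.2069]
tcp_rot: [0.0, 0.983, 0.184, -0.0]
contact_force: [0.4, -1.0, -0.1]
gripper_width: 0.0601
gripper_force: 0.0
```

>>> {"op": "drive_tool", "data": {
  "plan": [
    [0, 0, 0, 0, 0, 0, 0.06],
    [0, 0, 0, 0, 0, 0, 0.06],
    [0, 0, 0, 0, 0, 0, 0.06]
  ]
}}

```text
clock: 67.55
tcp_pos: [0.5651, -0.3598, 0.2041]
tcp_rot: [-0.0, 0.983, 0.184, -0.001]
contact_force: [0.1, -0.7, -0.6]
gripper_width: 0.0599
gripper_force: 0.0
```

Run:
```python
from h import *
st();c=snap('top','t_9.png');b=snap('scene','s_9.png')
h=cv2.cvtColor(c['color'],cv2.COLOR_BGR2HSV);m=cv2.inRange(h,(20,150,60),(32,255,255))
th=np.radians(2.1);Rm=np.array([[np.cos(th),-np.sin(th)],[np.sin(th),np.cos(th)]]);t=np.array([.5525,-.1159])
for im,nm in((cv2.imread('pics/top1.png'),'closed'),(cv2.imread('pics/t3.png'),'open'),(c['color'],'now')):
    m=cv2.inRange(cv2.cvtColor(im,cv2.COLOR_BGR2HSV),(20,150,60),(32,255,255));o=[]
    for u in (275,290,305,320):
        y=np.nonzero(m[150:200,u])[0]+150
        if len(y): o.append((Rm.T@(onz(c,u,y.mean(),.107)[:2]-t))[0].round(4))
    print(nm,o)
# bystanders: difference to the first scene image
a=cv2.imread('pics/scene1.png')
for n,(x0,y0,x1,y1) in dict(bottle=(185,92,212,135),block=(240,115,275,142),jar=(430,222,462,254)).items():
    T=a[y0:y1,x0:x1];S=b['color'][y0-12:y1+12,x0-12:x1+12];q=cv2.matchTemplate(S,T,cv2.TM_CCOEFF_NORMED);_,v,_,l=cv2.minMaxLoc(q);print(n,round(v,2),l[0]-12,l[1]-12)
# wing in scene
hb=cv2.cvtColor(b['color'],cv2.COLOR_BGR2HSV);m=cv2.inRange(hb,(0,150,60),(6,255,255));k=np.zeros_like(m);k[110:160,145:200]=1
ys,xs=np.nonzero(m*k);print('red',len(xs))
if len(xs)>10:
    rr=cv2.minAreaRect(np.stack([xs,ys],1).astype(np.float32));print(rr)
```

```text
67.55 [ 0.5651 -0.3598  0.2041] [-5.000e-04  9.829e-01  1.843e-01 -6.000e-04] [ 0.1 -0.7 -0.6] 0.05990963857631666 0.0
closed [np.float64(-0.0008), np.float64(-0.0006), np.float64(-0.0004), np.float64(-0.0003)]
open [np.float64(0.0476), np.float64(0.0478), np.float64(0.048), np.float64(0.0481)]
now [np.float64(0.0106), np.float64(0.0107), np.float64(0.0109), np.float64(0.0097)]
bottle 1.0 0 0
block 1.0 0 0
jar 0.75 0 0
red 124
((167.1742706298828, 134.1535186767578), (7.378897666931152, 25.416202545166016), 30.068584442138672)
```

The bar now sits about 11 mm back (about 0.36 rad), it had opened the full 48 mm, and the bystanders are unmoved. Handing in.

```bash
python3 -c "
from h import *
print(r.close_job())"
```

```text
the job is handed in; nothing more can be done
None
```

The job is handed in at about 68 s: all three tongues are pinned on the dock, the knob is turned back to its catch with the bar over the pin heads, and the bottle, jar and steel block have not moved.

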